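# Load the bench kiln with clay beads under its snap flap

## Robot

A 6-joint arm with a two-finger parallel gripper is mounted at the origin on the work surface. World frame = base frame: x ahead of the robot, y to its left, z up, the work surface at z = 0. Lengths are in m, angles in rad, forces in N, time in s.
With the tool pointing down it reaches from about 0.35 to 0.775 m from the base axis. Payload 5.5 kg.
Tool frame: the origin (TCP) lies at the very end of the fingers, on their centre line; the grasp point (between the pads) lies 19 mm behind it; x points along the fingers, z is the direction in which the jaws open and shut, and the axes are right-handed (so a half turn about x gives the same grasp; the last joint's range is limited). The gripper opens to 85 mm and grips with 20 to 120 N. Pads are 22 mm wide; open, the fingers measure 114 mm over their backs; the gripper's body (76 mm by 85 mm) begins 54 mm behind the grasp point. The pads swing forward as they close: fully open they stand 13 mm farther back than shut.
Start: joints at [1.149, 0.313, 0.046, 1.304, 0, 1.431], TCP at [0.16, 0.552, 0.198] pointing down, gripper open.
Joint ranges: [-2.76, 2.76], [-0.86, 1.69], [-1.03, 1.26], [-2.2, 2.34], [-1.47, 1.5], [-3.14, 3.14]. Speed limits (rad/s): [2.57, 2.57, 3.14, 3.14, 3.14, 3.14].

## Interface

Orientations are given as a unit quaternion [x, y, z, w].
In Python, from station import monitor, cams, ticket, spotter gives the robot as it stands. The module is installed in compiled form; this text tells all that it offers.
- The arm moves only by the tool move_arm, never from a script. Its argument "moves" is one flat list of numbers, 7 for each row, row after row: the closure in counts, from 0 (fully open) to 255 (shut), then the shift along the tool's x, y, z in cm, then the turn, a rotation vector about the tool's x, y, z in rad. In form: [jaw, tx, ty, tz, wx, wy, wz, jaw, tx, ty, tz, wx, wy, wz, ...]. A call has 1 to 12 rows; each row is the pose to reach, as a shift and turn from the pose commanded when the call began, along the tool's axes at that moment; what a row does not reach only later rows make up. A row lasts 1/8 s, in which the tool goes at most 62.5 mm and 10.7 degrees, less where a joint would pass 70% of its speed; a pose out of reach is approached as far as the arm can. A call with a gripper value outside its range is refused whole. The fingers move at their own pace and stop on an object; the grip force is fixed at half the most. Time passes only in rows, so rows that repeat a pose let the fingers close. It gives the time, the measured TCP pose, the force and the opening at its end, in the units of the state.
- monitor.sense(): the state, without advancing time (a new reading comes with each control period).
- cams.get_image(name): name is "side" or "top"; returns the picture (400x640x3 uint8, red, green, blue); there is no depth.
- cams.get_calibration(name): a dict with "mtx" (3x3 intrinsics, pixels), "R" (3x3) and "t" (3): a world point X has camera coordinates R X + t. Camera axes: x right, y down, z forward; pixel columns grow to the right and rows downward; lengths in m; the calibration is good to about 2 mm. A picture is of the moment at which its call begins. get_calibration takes no time and is no camera call.
- ticket.job_done(): hands the job in, once; it reports no verdict.
Trained networks look in the newest picture that a camera, given by its name, has taken for a name from the list of things; names that differ only in an ending like _2 or _b are one class to them, and where a whole thing is asked for, a point or a joint stands for the part that bears it (a point fixed in the world has none). Each returns a list of dicts, best first, with "conf" (0 to 1); they miss things now and then, are a little off and sometimes report something else, mostly with a low value. They report only what shows in the picture. A call takes as long as a camera call.
- spotter.recognise(camera, query): "extent" ([centre column, centre row, width, height] as shares, 0 to 1, of the picture: columns of its width, rows of its height, round what is visible of it).
- spotter.trace(camera, query): "pixels" (400x640 bool, what is visible of it) and "extent" ([centre column, centre row, width, height] as shares, 0 to 1, of the picture: columns of its width, rows of its height, round what is visible of it).
- spotter.spot_point(camera, query): "location" ([column, row] as shares, 0 to 1, of the picture: columns of its width, rows of its height: a listed point, or the origin of a listed thing).
The state is a dict: "clock": time; "joints": joint angles; "dq": joint speeds; "tau": joint torques, N m; "tcp_pos": TCP position; "eef_rot": TCP orientation; "contact_force": force on the tool from outside, world axes, zero at the start; "torque": the same for the moment, N m; "opening": finger opening in m.
Only numpy, scipy, OpenCV 4.12 (cv2) and the standard library are available. Lean on these libraries where they do the work, as an engineer would, in place of code of your own. Each camera call takes 0.05 s, during which the arm holds its last target.

## Task

Load the small kiln: switch its isolator off first, then lift the flap by its bar past the snap point so that it stays back on its open stop, lay every hexagonal clay bead on the chamber floor in a single layer, and leave the flat discs in the pocket tray. Then tip the flap over so that it snaps fully shut on the loaded chamber, and only then switch the isolator back on. Do not shove or knock over the other things on the bench.

Things in the scene. Friction and masses are not known exactly. Their poses are not given: they have to be found in the camera images.
- kiln: Cold bench kiln, a fixed grey box; origin at the middle of the chamber, on the bench (z = 0); x points to its back, y to its left, z up; it may stand left or right on the bench, yaw within 0.2 rad. Housing from x -70 to +85 mm, y -125 to +125 mm, 115 mm high. Open-topped chamber x -50 to +50 mm, y -95 to +95 mm, pale floor 70 mm above the bench, 45 mm deep. The flap lies on top.
- flap (a joint): Angle of the kiln's steel flap lid, rad: 0 shut (level), 2.1 open stop (leaning 0.53 back past upright). Starts shut. A spring pushes it away from the middle: the snap point is near 1.1; below it the flap swings shut by itself, above it to the open stop, damped, in under a second. At the bar, lifting takes about 4.5 N from shut, pulling it forward from the stop about 4 N, less near the middle.
- flap_bar (a point): Middle of the flap's wooden handle bar: 12 mm round, 90 mm long along y, in the flap's plane, 175 mm from the hinge, on two arms at its ends (80 mm free between). 34 mm gap between bar and housing front, and 39 mm to the plate (130 mm from hinge to edge, 220 wide, 10 thick). Axes turn with the flap. Shut, it is 121 mm above the bench, 110 mm in front of the kiln's origin.
- flap_hinge (a point): Middle of the flap's hinge line (along the kiln's y axis) on the kiln's back top edge, 65 mm behind the kiln's origin, 121 mm above the bench; fixed, axes as the kiln.
- lever (a joint): Angle of the isolator's toggle, rad: 0 on (leaning 0.5 rad to the isolator's +x, away from the robot, to the side of the small amber lamp), 1.0 off (leaning 0.5 rad to -x, towards the robot). Starts on. A snap spring throws it to the nearer end from its middle at 0.5; tipping it takes about 1.5 N at the knob.
- lever_tip (a point): Centre of the toggle's 18 mm black ball knob, 56 mm from the pivot, on a 10 mm steel stem; 104 mm above the bench at either end, 111 mm at the middle.
- lever_pivot (a point): Pivot of the toggle, on top of the isolator, 55 mm above the bench; axes of the isolator: x away from the robot (yaw within 0.4 rad), z up; the toggle swings in its x-z plane. The isolator is a fixed grey box 70 x 60 mm (x, y), 55 mm high, amber lamp on its +x, +y corner, between kiln and tray and somewhat behind.
- tray: Fixed wooden pocket tray, 116 x 226 mm (x, y), 4 mm floor, 2 x 4 square pockets at 55 mm pitch (rows x = -28, +28 mm; y = -83, -27.5, 27.5, 83 mm), walls 4 mm thick rising to 9 mm above the bench. Origin at the middle of the underside. On the other side of the bench from the kiln.
- bead1: Hexagonal clay bead, brown, a prism 24 mm across flats, 27.7 mm across corners, 26 mm tall, with a dark dot for the thread hole on each end face; about 20 g. Origin at the centre of one end face (the underside as it starts), z along the prism, flats facing x and every 60 degrees from it. Starts upright in a tray pocket; 3 to 5 of the five are present.
- bead1_mid (a point): Centre of bead1, 13 mm along its z from its origin.
- bead2: Hexagonal clay bead, brown, a prism 24 mm across flats, 27.7 mm across corners, 26 mm tall, with a dark dot for the thread hole on each end face; about 20 g. Origin at the centre of one end face (the underside as it starts), z along the prism, flats facing x and every 60 degrees from it. Starts upright in a tray pocket; 3 to 5 of the five are present.
- bead2_mid (a point): Centre of bead2, 13 mm along its z from its origin.
- bead3: Hexagonal clay bead, brown, a prism 24 mm across flats, 27.7 mm across corners, 26 mm tall, with a dark dot for the thread hole on each end face; about 20 g. Origin at the centre of one end face (the underside as it starts), z along the prism, flats facing x and every 60 degrees from it. Starts upright in a tray pocket; 3 to 5 of the five are present.
- bead3_mid (a point): Centre of bead3, 13 mm along its z from its origin.
- bead4: Hexagonal clay bead, brown, a prism 24 mm across flats, 27.7 mm across corners, 26 mm tall, with a dark dot for the thread hole on each end face; about 20 g. Origin at the centre of one end face (the underside as it starts), z along the prism, flats facing x and every 60 degrees from it. Starts upright in a tray pocket; 3 to 5 of the five are present.
- bead4_mid (a point): Centre of bead4, 13 mm along its z from its origin.
- bead5: Hexagonal clay bead, brown, a prism 24 mm across flats, 27.7 mm across corners, 26 mm tall, with a dark dot for the thread hole on each end face; about 20 g. Origin at the centre of one end face (the underside as it starts), z along the prism, flats facing x and every 60 degrees from it. Starts upright in a tray pocket; 3 to 5 of the five are present.
- bead5_mid (a point): Centre of bead5, 13 mm along its z from its origin.
- disc1: Flat round clay disc, brown, 30 mm across, 9 mm thick, in a tray pocket; not for firing, stays in the tray. Origin at the centre of its underside.
- disc2: Flat round clay disc, brown, 30 mm across, 9 mm thick, in a tray pocket; not for firing, stays in the tray. Origin at the centre of its underside.
- jar: Bystander: loose white jar, 72 mm across, 100 mm high, at the back of the bench. Origin under its middle.
- tub: Bystander: loose blue tub, 90 mm across, 50 mm high, at the back of the bench. Origin under its middle.
- cup: Bystander: loose blue cup, 70 mm across, 75 mm high, at the right. Origin under its middle.
- scraper: Bystander: loose spatula, 150 mm long, lying flat in front of the robot. Origin under its middle, z up.

How it is judged:
On the way, in this order (a step that is already met when the one before it is completed fails the run):
1. the isolator is off and the flap still shut (value of joint lever above 0.9 rad and value of joint flap below 0.06 rad), for 0.2 s.
2. the flap rests on its open stop, isolator off (value of joint flap above 2 rad and value of joint lever above 0.9 rad), for 0.3 s.
3. all beads lie released on the chamber floor, flap open, isolator off (all of step 2 and x of bead1_mid in the frame of kiln between -0.049 and 0.049 m and y of bead1_mid in the frame of kiln between -0.094 and 0.094 m and z of bead1_mid in the frame of kiln between 0.076 and 0.092 m and x of bead2_mid in the frame of kiln between -0.049 and 0.049 m and y of bead2_mid in the frame of kiln between -0.094 and 0.094 m and z of bead2_mid in the frame of kiln between 0.076 and 0.092 m and x of bead3_mid in the frame of kiln between -0.049 and 0.049 m and y of bead3_mid in the frame of kiln between -0.094 and 0.094 m and z of bead3_mid in the frame of kiln between 0.076 and 0.092 m and x of bead4_mid in the frame of kiln between -0.049 and 0.049 m and y of bead4_mid in the frame of kiln between -0.094 and 0.094 m and z of bead4_mid in the frame of kiln between 0.076 and 0.092 m and x of bead5_mid in the frame of kiln between -0.049 and 0.049 m and y of bead5_mid in the frame of kiln between -0.094 and 0.094 m and z of bead5_mid in the frame of kiln between 0.076 and 0.092 m and contact force between the fingers and bead1 below 0.05 N and contact force between the fingers and bead2 below 0.05 N and contact force between the fingers and bead3 below 0.05 N and contact force between the fingers and bead4 below 0.05 N and contact force between the fingers and bead5 below 0.05 N and linear speed of each of bead1, bead2, bead3, bead4, bead5 below 0.03 m/s), for 0.2 s.
4. the flap has snapped shut over the beads, isolator still off (all of step 1 and x of bead1_mid in the frame of kiln between -0.049 and 0.049 m and y of bead1_mid in the frame of kiln between -0.094 and 0.094 m and z of bead1_mid in the frame of kiln between 0.076 and 0.092 m and x of bead2_mid in the frame of kiln between -0.049 and 0.049 m and y of bead2_mid in the frame of kiln between -0.094 and 0.094 m and z of bead2_mid in the frame of kiln between 0.076 and 0.092 m and x of bead3_mid in the frame of kiln between -0.049 and 0.049 m and y of bead3_mid in the frame of kiln between -0.094 and 0.094 m and z of bead3_mid in the frame of kiln between 0.076 and 0.092 m and x of bead4_mid in the frame of kiln between -0.049 and 0.049 m and y of bead4_mid in the frame of kiln between -0.094 and 0.094 m and z of bead4_mid in the frame of kiln between 0.076 and 0.092 m and x of bead5_mid in the frame of kiln between -0.049 and 0.049 m and y of bead5_mid in the frame of kiln between -0.094 and 0.094 m and z of bead5_mid in the frame of kiln between 0.076 and 0.092 m), for 0.3 s.
5. the isolator is on again, flap shut (value of joint lever below 0.1 rad and value of joint flap below 0.06 rad), for 0.2 s.
At the end, for the whole second after the job is handed in: Every bead present has its centre inside the kiln's chamber and within 22 mm of its floor (one layer), at rest; flap below 0.06 rad (shut); toggle below 0.1 rad (on); both discs in the tray (all of step 5 and x of bead1_mid in the frame of kiln between -0.049 and 0.049 m and y of bead1_mid in the frame of kiln between -0.094 and 0.094 m and z of bead1_mid in the frame of kiln between 0.076 and 0.092 m and x of bead2_mid in the frame of kiln between -0.049 and 0.049 m and y of bead2_mid in the frame of kiln between -0.094 and 0.094 m and z of bead2_mid in the frame of kiln between 0.076 and 0.092 m and x of bead3_mid in the frame of kiln between -0.049 and 0.049 m and y of bead3_mid in the frame of kiln between -0.094 and 0.094 m and z of bead3_mid in the frame of kiln between 0.076 and 0.092 m and x of bead4_mid in the frame of kiln between -0.049 and 0.049 m and y of bead4_mid in the frame of kiln between -0.094 and 0.094 m and z of bead4_mid in the frame of kiln between 0.076 and 0.092 m and x of bead5_mid in the frame of kiln between -0.049 and 0.049 m and y of bead5_mid in the frame of kiln between -0.094 and 0.094 m and z of bead5_mid in the frame of kiln between 0.076 and 0.092 m and linear speed of each of bead1, bead2, bead3, bead4, bead5 below 0.03 m/s and x of disc1 in the frame of tray between -0.06 and 0.06 m and y of disc1 in the frame of tray between -0.115 and 0.115 m and z of each of disc1, disc2 in the frame of tray below 0.02 m and x of disc2 in the frame of tray between -0.06 and 0.06 m and y of disc2 in the frame of tray between -0.115 and 0.115 m); the robot touches nothing.
It fails at once if the flap is lifted off its seat while the isolator is on (value of joint flap above 0.25 rad and value of joint lever below 0.4 rad).
It fails at once if the white jar is shoved more than 6 cm or knocked over (distance of jar from where it was at the start of the episode above 0.06 m or angle between jar's own z axis and vertical above 0.6 rad).
It fails at once if the blue tub is shoved more than 6 cm or knocked over (distance of tub from where it was at the start of the episode above 0.06 m or angle between tub's own z axis and vertical above 0.6 rad).
It fails at once if the blue cup is shoved more than 6 cm or knocked over (distance of cup from where it was at the start of the episode above 0.06 m or angle between cup's own z axis and vertical above 0.6 rad).
It fails at once if the spatula is shoved more than 6 cm or knocked over (distance of scraper from where it was at the start of the episode above 0.06 m or angle between scraper's own z axis and vertical above 0.6 rad).
Of bead1, bead2, bead3, bead4, bead5 only 3 to 5 are there at a start; the rules pass over those that are not, and their reading is None.
At some moment in a run one of bead1, bead2, bead3, bead4, bead5 may be knocked a few centimetres aside while the robot is not near it.
Once in a run the grip may slacken for a moment while it holds something.
It also fails if it takes over 210 s, if anything falls off the work surface, if the arm or the gripper's body presses on something with over 40 N, if the wrist force passes 120 N, or if a joint passes its speed limit or range.

## Working session

There is one attempt and no reset: what is moved stays moved. The work goes in short steps, Python scripts to look and compute and a tool call to move; the robot and the scene stay as the last step left them, time stands still between calls to the robot, and variables do not carry over. Pictures are saved under pics/ and viewed, and the job is handed in when it is done.

Besides the shell and the picture viewer there is one more tool, called after "Request:" by a JSON object that holds its "fn" and its "kwargs", one argument or row to a line. move_arm: Moves the arm, as the interface text tells. Its arguments: {"type":"object","properties":{"moves":{"type":"array"}},"required":["moves"]}

```bash
mkdir -p pics; ls
python3 - <<'E'
from station import monitor, cams, ticket, spotter
import cv2, numpy as np
np.set_printoptions(precision=4,suppress=True)
for n in ("side","top"):
    im=cams.get_image(n); cv2.imwrite(f"pics/{n}0.png",im[:,:,::-1])
    c=cams.get_calibration(n); print(n,c)
print(monitor.sense())
E
```

```text
pics
side {'mtx': array([[391.6083,   0.    , 315.3418],
       [  0.    , 391.6083, 193.4243],
       [  0.    ,   0.    ,   1.    ]]), 'R': array([[ 0.5583, -0.8296,  0.0052],
       [-0.6267, -0.4258, -0.6526],
       [ 0.5437,  0.3611, -0.7577]]), 't': array([-0.3685,  0.3791,  0.9265])}
top {'mtx': array([[430.3115,   0.    , 320.9752],
       [  0.    , 430.3115, 195.5843],
       [  0.    ,   0.    ,   1.    ]]), 'R': array([[-0.029 , -0.9995, -0.0125],
       [-0.9847,  0.0307, -0.1718],
       [ 0.1721,  0.0074, -0.9851]]), 't': array([-0.0505,  0.568 ,  1.3516])}
{'clock': 0.1, 'joints': array([1.1494, 0.3139, 0.0451, 1.3036, 0.    , 1.4312]), 'dq': array([-0.0001, -0.0009,  0.002 ,  0.0005, -0.0003,  0.0004]), 'tau': array([  0.0032, -48.1724,  29.9246,   0.0127,  -0.0001,   0.    ]), 'tcp_pos': array([0.1597, 0.5519, 0.1967]), 'eef_rot': array([-0.4251,  0.5657,  0.4246,  0.5648]), 'contact_force': array([-0.7236,  0.7719,  0.8319]), 'torque': array([ 0.0233,  0.0334, -0.0162]), 'opening': 0.08552726739222719}
```

View pics/side0.png

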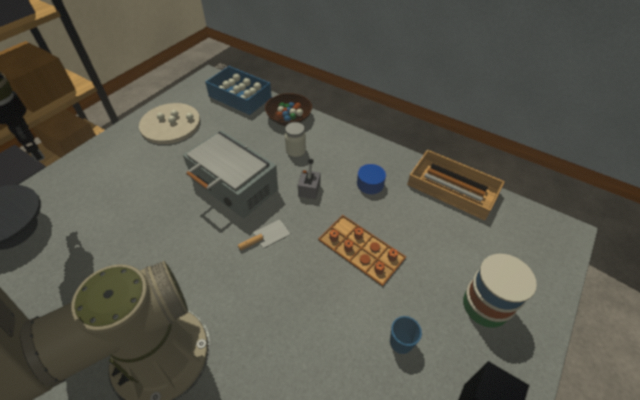

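View pics/top0.png

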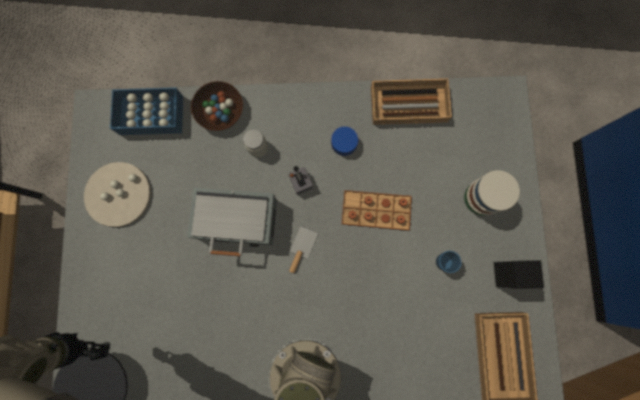

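```bash
cat > h.py <<'E'
from station import monitor, cams, ticket, spotter
import cv2, numpy as np
from scipy.optimize import least_squares
from scipy.spatial.transform import Rotation as Rn
np.set_printoptions(precision=4,suppress=True)
W=np.array([640,400])
C={n:cams.get_calibration(n) for n in("side","top")}
def proj(n,X):
    c=C[n]; X=np.atleast_2d(X); p=X@c["R"].T+c["t"]; p=p@c["mtx"].T; return p[:,:2]/p[:,2:]
def onz(n,px,z):
    c=C[n]; d=c["R"].T@np.linalg.solve(c["mtx"],[px[0],px[1],1]); o=-c["R"].T@c["t"]
    return o+d*(z-o[2])/d[2]
def tri(ps,pt):
    f=lambda X:np.r_[proj("side",X)[0]-ps,proj("top",X)[0]-pt]
    r=least_squares(f,[.5,0,.1]); return r.x,np.abs(r.fun).max()
def crop(n,im,box,s,name,marks=()):
    x0,y0,x1,y1=box; o=cv2.resize(im[y0:y1,x0:x1,::-1],None,fx=s,fy=s,interpolation=cv2.INTER_CUBIC)
    for m in marks: cv2.circle(o,(int((m[0]-x0+.5)*s),int((m[1]-y0+.5)*s)),2,(0,255,0),-1)
    cv2.imwrite(name,o)
E
python3 - <<'E'
from h import *
for n in("side","top"):
    im=cams.get_image(n); np.save(f"{n}0.npy",im)
res={}
for q in("kiln","flap_bar","flap_hinge","lever_tip","lever_pivot","tray","jar","tub","cup","scraper"):
    p={}
    for n in("side","top"):
        r=spotter.spot_point(n,q); p[n]=[(np.array(a["location"])*W,round(a["conf"],2)) for a in r[:2]]
    print(q,p)
    try:print("   ",tri(p["side"][0][0],p["top"][0][0]))
    except Exception as e:print(e)
for q in("bead1","disc1"):
    for n,z in(("side",0.017),("top",0.017)):
        r=spotter.recognise(n,q)
        for a in r:
            e=np.array(a["extent"]); print(q,n,e[:2]*W,e[2:]*W,round(a["conf"],2),onz(n,e[:2]*W,z))
E
```

```text
kiln {'side': [(array([230.592, 187.4  ]), 0.63)], 'top': [(array([239.616, 221.72 ]), 0.79)]}
    (array([0.4901, 0.2097, 0.0045]), np.float64(1.5340907469514207))
flap_bar {'side': [(array([197.568, 179.08 ]), 0.87), (array([377.92, 267.12]), 0.65)], 'top': [(array([223.616, 250.   ]), 0.84)]}
    (array([0.395 , 0.2339, 0.1133]), np.float64(0.4607061805773469))
flap_hinge {'side': [(array([243.328, 145.   ]), 0.77)], 'top': [(array([231.104, 200.32 ]), 0.93), (array([397.696, 220.4  ]), 0.31)]}
    (array([0.549 , 0.1985, 0.1469]), np.float64(2.6246899718559007))
lever_tip {'side': [(array([311.296, 158.6  ]), 0.57)], 'top': [(array([293.696, 167.8  ]), 0.38)]}
    (array([0.6489, 0.0123, 0.1123]), np.float64(1.1278865948401062))
lever_pivot {'side': [(array([295.808, 151.32 ]), 0.7), (array([308.416, 175.92 ]), 0.68)], 'top': [(array([367.68, 197.92]), 0.73), (array([298.176, 179.92 ]), 0.72)]}
    (array([ 0.4589, -0.138 ,  0.3797]), np.float64(21.463260038414944))
tray {'side': [(array([360.192, 251.52 ]), 0.72), (array([332.224, 240.   ]), 0.52)], 'top': [(array([294.592, 169.
[... 789 characters left out ...]
(array([299.584, 245.8  ]), 0.75)]}
    (array([ 0.406 ,  0.0135, -0.0228]), np.float64(1.4498643775025926))
bead1 side [379.648 267.24 ] [10.304 19.52 ] 0.55 [ 0.4889 -0.3253  0.017 ]
bead1 side [393.664 255.76 ] [10.496 10.48 ] 0.55 [ 0.5429 -0.3405  0.017 ]
bead1 side [333.632 235.84 ] [13.312 12.08 ] 0.51 [ 0.5059 -0.1672  0.017 ]
bead1 side [359.36 233.32] [7.68 9.2 ] 0.42 [ 0.5552 -0.2242  0.017 ]
bead1 top [353.024 214.96 ] [ 6.976 12.72 ] 0.47 [ 0.5036 -0.1712  0.017 ]
bead1 top [402.88 201.6 ] [6.784 8.6  ] 0.37 [ 0.5431 -0.3381  0.017 ]
bead1 top [399.424 219.04 ] [8.704 5.52 ] 0.36 [ 0.4854 -0.3231  0.017 ]
disc1 top [301.888 248.96 ] [25.792 45.32 ] 0.37 [ 0.3972 -0.      0.017 ]
```

Run:
```python
from h import *
s=np.load("side0.npy");t=np.load("top0.npy")
crop("top",t,(180,150,320,290),5,"pics/tk.png")
crop("top",t,(330,180,425,240),8,"pics/tt.png")
crop("side",s,(310,205,415,290),7,"pics/st.png")
crop("side",s,(170,120,330,260),5,"pics/sk.png")
```

```text
(no output)
```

View pics/tk.png

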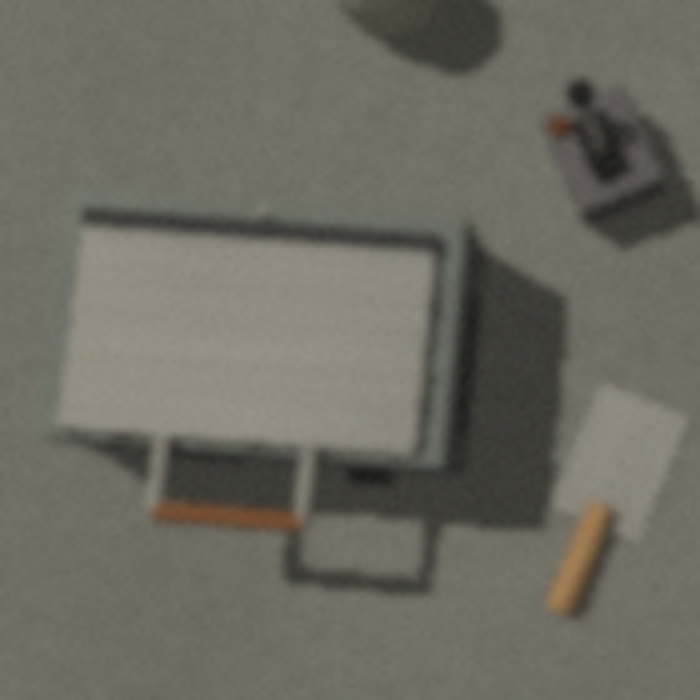

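View pics/tt.png

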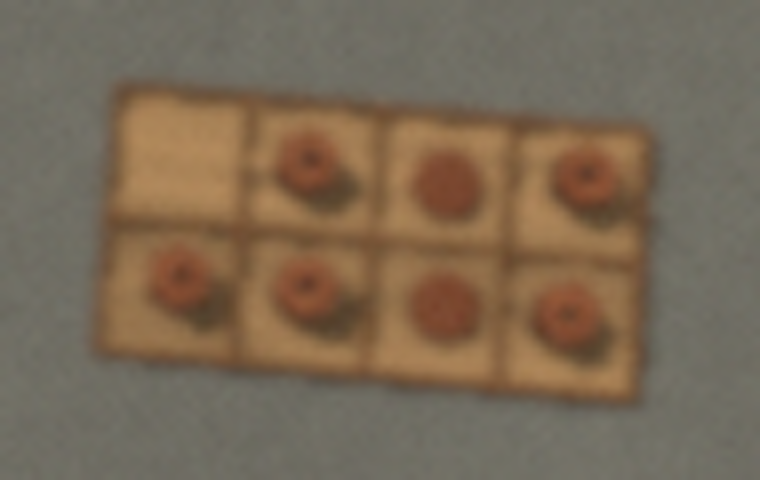

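View pics/st.png

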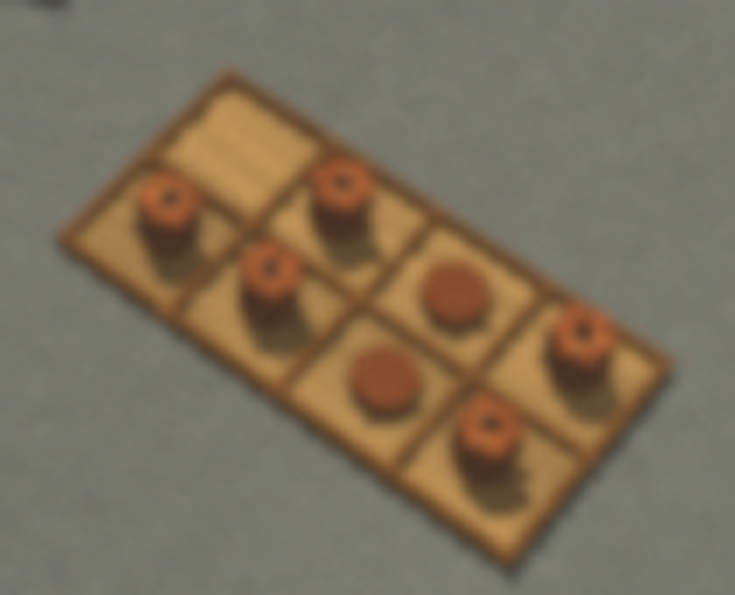

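View pics/sk.png

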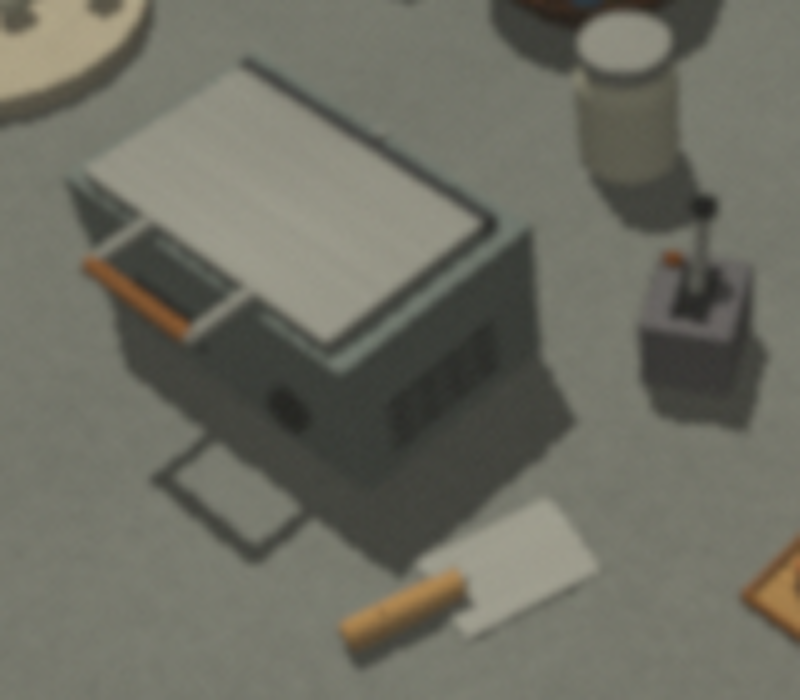

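```bash
cat > fit.py <<'E'
from h import *
def un(p,x0,y0,s): return (np.array(p)+.5)/s-.5+[x0,y0]
T=lambda p:un(p,180,150,5); S=lambda p:un(p,170,120,5)
k=[("top",(-.110,.045,.121),T((155,514))),("top",(-.110,-.045,.121),T((298,523))),
("top",(-.065,.110,.126),T((57,428))),("top",(-.065,-.110,.126),T((416,453))),
("top",(.085,.125,.115),T((78,205))),("top",(.085,-.125,.115),T((468,222))),("top",(-.07,-.125,.115),T((450,468))),
("side",(-.110,.045,.121),S((88,263))),("side",(-.110,-.045,.121),S((188,330))),
("side",(-.065,.110,.126),S((85,170))),("side",(-.065,-.110,.126),S((327,348))),
("side",(.085,-.125,.115),S((530,230))),("side",(-.07,-.125,.115),S((338,370))),("side",(-.07,.125,.115),S((68,180)))]
def pose(p,X):
    c,s=np.cos(p[2]),np.sin(p[2]); X=np.atleast_2d(X); return np.c_[p[0]+c*X[:,0]-s*X[:,1],p[1]+s*X[:,0]+c*X[:,1],X[:,2]]
def fit(k,x0):
    f=lambda p:np.concatenate([proj(n,pose(p,X))[0]-px for n,X,px in k])
    r=least_squares(f,x0,loss="soft_l1"); return r.x,r.fun.reshape(-1,2)
if __name__=="__main__":
    p,e=fit(k,[.5,.2,0]); print("kiln",p);print(e)
    i=[("top",(.027,0,.104),T((580,92))),("side",(.027,0,.104),S((705,208))),
    ("top",(-.035,.03,.055),T((587-38,210-70+60))) if 0 else ("top",(-.035,.03,.055),T((587,210))),("top",(-.035,-.03,.055),T((664,178))),
    ("side",(-.035,.03,.055),S((645,325))),("side",(-.035,-.03,.055),S((742,330))),("side",(.035,-.03,.055),S((750,262)))]
    p,e=fit(i,[.65,.01,0]); print("iso",p,"rms");print(e); print("tip on",pose(p,(.0268,0,.104)),"off",pose(p,(-.0268,0,.104)))
    U=lambda p:un(p,330,180,8); V=lambda p:un(p,310,205,7)
    t=[("top",(.058,.113,.009),U((115,86))),("top",(.058,-.113,.009),U((650,124))),("top",(-.058,-.113,.009),U((638,400))),("top",(-.058,.113,.009),U((100,352))),
    ("side",(.058,.113,.009),V((230,72))),("side",(.058,-.113,.009),V((668,360))),("side",(-.058,-.113,.009),V((512,565))),("side",(-.058,.113,.009),V((62,235)))]
    p,e=fit(t,[.5,-.25,0]); print("tray",p);print(e)
    b=[((308,158),(342,183)),((587,174),(583,330)),((180,274),(170,199)),((308,285),(270,268)),((568,313),(490,423))]
    for u,v in b:
        x,e=tri(V(v),U(u)); print("bead",x,e,onz("top",U(u),.03)[:2],onz("side",V(v),.03)[:2])
E
python3 fit.py
```

```text
kiln [ 0.4956  0.2131 -0.114 ]
[[ 0.1011 -0.5858]
 [ 0.9928  0.1474]
 [-0.0179 -0.1606]
 [ 0.1287  0.9508]
 [-1.3252 -3.6136]
 [ 0.2474 -0.4974]
 [-1.4312  0.2523]
 [ 0.3933  0.6188]
 [ 0.2386  2.2479]
 [-0.7185 -0.1152]
 [-0.3691 -0.3159]
 [ 0.5218 -0.2477]
 [ 0.2877  1.5098]
 [-0.7997 -0.8547]]
iso [ 0.6243 -0.0012  0.4499] rms
[[-0.3056 -0.2995]
 [-0.0122 -0.2059]
 [-0.2466  0.3068]
 [ 0.7742 -1.6828]
 [-0.6182  0.8236]
 [-0.6891  1.9616]
 [ 0.7663 -0.7443]]
tip on [[0.6484 0.0105 0.104 ]] off [[ 0.6002 -0.0129  0.104 ]]
tray [ 0.521  -0.2501 -0.1144]
[[-0.1285 -0.8156]
 [ 0.5024 -0.0544]
 [ 0.2583  0.0063]
 [-0.9257  0.2708]
 [-0.1996 -0.3318]
 [ 1.09    0.3684]
 [-0.0231 -0.2357]
 [-0.8986  0.5124]]
bead [ 0.5519 -0.2216  0.0319] 0.04113564971584083 [ 0.5523 -0.2219] [ 0.553 -0.221]
bead [ 0.5415 -0.3353  0.0348] 0.09731863596942958 [ 0.5421 -0.3359] [ 0.5449 -0.3348]
bead [ 0.5057 -0.1673  0.0315] 0.012363941799890199 [ 0.5059 -0.1674] [ 0.5067 -0.1668]
bead [ 0.4991 -0.2189  0.0329] 0.0918541630488221 [ 0.4997 -0.2194] [ 0.5007 -0.2178]
bead [ 0.4849 -0.3244  0.0335] 0.11616182024766886 [ 0.485  -0.3247] [ 0.4872 -0.3241]
```

```bash
cat > plan.py <<'E'
from h import *
from fit import pose
KILN=np.array([.4956,.2131,-.114]); ISO=np.array([.6243,-.0012,.43]); TRAY=np.array([.521,-.2501,-.1144])
def down(psi,tilt=None):
    z=np.array([np.cos(psi),np.sin(psi),0]); x=np.array([0,0,-1.]); y=np.cross(z,x)
    return Rn.from_matrix(np.c_[x,y,z])
def psi_of(R): z=R.as_matrix()[:,2]; return np.arctan2(z[1],z[0])
def rows(wps,start=None,maxd=.06,maxa=.17):
    """wps: list of (jaw,pos,psi or Rotation,[step mm max])"""
    s=monitor.sense()
    p0,R0=(s["tcp_pos"],Rn.from_quat(s["eef_rot"])) if start is None else start
    pc,Rc=np.array(p0),R0; out=[]
    for w in wps:
        jaw,p,R=w[:3]; md=w[3] if len(w)>3 else maxd
        p=np.array(p,float)
        if not isinstance(R,Rn): R=down(R)
        d=R*Rc.inv(); a=d.magnitude()
        n=max(1,int(np.ceil(np.linalg.norm(p-pc)/md-1e-3)),int(np.ceil(a/maxa-1e-3)))
        for i in range(1,n+1):
            pi=pc+(p-pc)*i/n; Ri=Rn.from_rotvec(d.as_rotvec()*i/n)*Rc
            out.append([jaw,*np.round(R0.inv().apply(pi-p0)*100,2),*np.round((R0.inv()*Ri).as_rotvec(),3)])
        pc,Rc=p,R
    for i in range(0,len(out),12):
        if i and i%12==0: print("-- next call needs replanning after this")
        print("[",",\n".join(",".join(f"{v:g}" for v in r) for r in out[i:i+12]),"]",min(12,len(out)-i))
    return out
def st():
    s=monitor.sense(); R=Rn.from_quat(s["eef_rot"]); print("t",s["clock"],"tcp",s["tcp_pos"],"psi",psi_of(R),"x",R.as_matrix()[:,0],"q",s["joints"],"F",s["contact_force"],"op",s["opening"])
E
python3 - <<'E'
from plan import *
st()
a=pose(ISO,[.060,0,.088])[0]; print(a)
rows([(255,[.3,.4,.3],.43-1.571),(255,[a[0],a[1],.26],.43-1.571)])
E
```

```text
t 1.4 tcp [0.1599 0.5524 0.1976] psi 1.289031048177912 x [ 0.0001  0.0002 -1.    ] q [ 1.1494  0.3132  0.0461  1.3036 -0.      1.4312] F [ 0.2422 -0.5974 -0.6347] op 0.08517449020643848
[0.6788 0.0238 0.088 ]
[ 255,-0.68,-1.18,-0.72,0.162,0,-0,
255,-1.37,-2.36,-1.43,0.324,0,-0,
255,-2.05,-3.54,-2.15,0.486,0,-0,
255,-2.73,-4.72,-2.86,0.648,0,-0,
255,-3.42,-5.9,-3.58,0.81,0,-0,
255,-4.1,-7.08,-4.3,0.972,0,-0,
255,-4.78,-8.26,-5.01,1.134,0,-0,
255,-5.46,-9.43,-5.73,1.296,0,-0,
255,-6.15,-10.61,-6.44,1.458,0,-0,
255,-6.83,-11.79,-7.16,1.62,0,-0,
255,-7.51,-12.97,-7.88,1.782,0,-0,
255,-8.2,-14.15,-8.59,1.944,0,-0 ] 12
-- next call needs replanning after this
[ 255,-8.88,-15.33,-9.31,2.106,0,-0,
255,-9.56,-16.51,-10.03,2.268,0,-0,
255,-10.25,-17.69,-10.74,2.43,0,-0,
255,-9.8,-22.9,-13.59,2.43,0,-0,
255,-9.36,-28.1,-16.43,2.43,0,-0,
255,-8.91,-33.31,-19.28,2.43,0,-0,
255,-8.47,-38.51,-22.12,2.43,0,-0,
255,-8.02,-43.72,-24.96,2.43,0,-0,
255,-7.58,-48.92,-27.81,2.43,0,-0,
255,-7.14,-54.13,-30.65,2.43,0,-0,
255,-6.69,-59.33,-33.5,2.43,0,-0,
255,-6.25,-64.54,-36.34,2.43,0,-0 ] 12
```

Run:
```python
from plan import *
a=pose(ISO,[.060,0,.088])[0]
rows([(255,[.3,.42,.28],1.5),(255,[a[0],a[1],.24],2.0)])
```

```text
[ 255,-2.06,-4.28,-2.21,-0.053,0,0,
255,-4.12,-8.57,-4.41,-0.105,0,0,
255,-6.18,-12.85,-6.62,-0.158,0,0,
255,-8.24,-17.13,-8.82,-0.211,0,0,
255,-7.85,-21.87,-11.57,-0.261,0,0,
255,-7.45,-26.62,-14.33,-0.311,0,0,
255,-7.05,-31.36,-17.08,-0.361,0,0,
255,-6.65,-36.1,-19.83,-0.411,0,0,
255,-6.25,-40.84,-22.58,-0.461,0,0,
255,-5.85,-45.58,-25.33,-0.511,0,0,
255,-5.45,-50.32,-28.09,-0.561,0,0,
255,-5.05,-55.06,-30.84,-0.611,0,0 ] 12
-- next call needs replanning after this
[ 255,-4.65,-59.8,-33.59,-0.661,0,0,
255,-4.25,-64.54,-36.34,-0.711,0,0 ] 2
```

Request:
{"fn": "move_arm", "kwargs": {
  "moves": [255,-2.1,-4.3,-2.2,-0.05,0,0,255,-4.1,-8.6,-4.4,-0.1,0,0,255,-6.2,-12.8,-6.6,-0.16,0,0,255,-8.2,-17.1,-8.8,-0.21,0,0,255,-7.8,-21.9,-11.6,-0.26,0,0,255,-7.5,-26.6,-14.3,-0.31,0,0,255,-7,-31.4,-17.1,-0.36,0,0,255,-6.6,-36.1,-19.8,-0.41,0,0,255,-6.2,-40.8,-22.6,-0.46,0,0,255,-5.8,-45.6,-25.3,-0.51,0,0,255,-5.4,-50.3,-28.1,-0.56,0,0,255,-5,-55,-30.8,-0.61,0,0]
}}

```text
clock: 2.9
tcp_pos: [0.6037, 0.102, 0.2475]
eef_rot: [0.575, -0.411, -0.575, -0.411]
contact_force: [1.0, 0.6, 0.1]
opening: 0.0002
```

Run:
```python
from plan import *
st()
a=pose(ISO,[.060,0,.088])[0]
rows([(255,[a[0],a[1],.24],2.0),(255,[a[0],a[1],.088],2.0,.05)])
```

```text
t 2.9 tcp [0.6037 0.102  0.2475] psi 1.9003996473000824 x [ 0.0005  0.0002 -1.    ] q [ 0.0363  0.3827  0.2666  1.4542  0.0002 -0.2933] F [0.9802 0.5541 0.1202] op 0.00015718687639880105
[ 255,0.38,-2.29,-4.92,-0.05,0,0,
255,0.75,-4.57,-9.83,-0.1,0,0.001,
255,4.55,-4.57,-9.83,-0.1,0,0.001,
255,8.35,-4.57,-9.83,-0.1,0,0.001,
255,12.15,-4.57,-9.83,-0.1,0,0.001,
255,15.95,-4.56,-9.83,-0.1,0,0.001 ] 6
```

Request:
{"fn": "move_arm", "kwargs": {
  "moves": [255,0.4,-2.3,-4.9,-0.05,0,0,255,0.8,-4.6,-9.8,-0.1,0,0,255,4.5,-4.6,-9.8,-0.1,0,0,255,8.3,-4.6,-9.8,-0.1,0,0,255,12,-4.6,-9.8,-0.1,0,0,255,16,-4.6,-9.8,-0.1,0,0,255,16,-4.6,-9.8,-0.1,0,0]
}}

```text
clock: 3.78
tcp_pos: [0.6746, 0.0258, 0.0836]
eef_rot: [-0.592, 0.384, 0.597, 0.381]
contact_force: [-0.8, -0.4, 0.6]
opening: -0.0001
```

```bash
python3 - <<'E'
from plan import *
st()
for n in("side","top"):
    im=cams.get_image(n); b=(250,110,370,220) if n=="side" else (240,110,360,220)
    crop(n,im,b,4,f"pics/{n}1.png")
a=pose(ISO,[.060,0,.088])[0];b=pose(ISO,[.0,0,.088])[0]
rows([(255,b,2.0,.01)])
E
cd pics; python3 -c "
import cv2,numpy as np
cv2.imwrite('c1.png',np.hstack([cv2.imread('side1.png')[:440,:400],cv2.imread('top1.png')[:440,:400]]))"
```

```text
t 3.775 tcp [0.6746 0.0258 0.0836] psi 1.9989000646831374 x [-0.0078  0.0007 -1.    ] q [-0.0806  0.5629  0.1495  1.1652  0.0001 -0.5087] F [-0.7909 -0.4243  0.6449] op -5.812515518263745e-05
[ 255,0,0.86,-0.03,-0,-0,0,
255,0.01,1.71,-0.06,-0,-0,0,
255,0.01,2.57,-0.09,-0,-0,0,
255,0.02,3.43,-0.12,-0.001,-0,0,
255,0.02,4.29,-0.15,-0.001,-0,0,
255,0.03,5.14,-0.18,-0.001,-0,0,
255,0.03,6,-0.21,-0.001,-0,0 ] 7
```

View pics/c1.png

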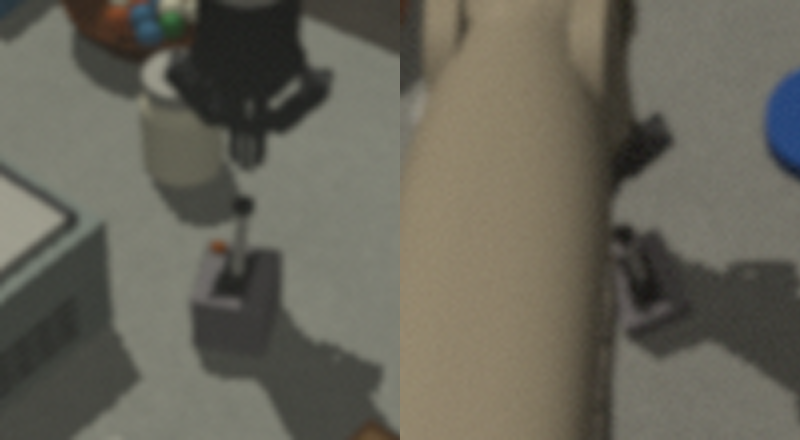

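Request:
{"fn": "move_arm", "kwargs": {
  "moves": [255,0,1,0,0,0,0,255,0,2,0,0,0,0,255,0,3,0,0,0,0,255,0,4,-0.1,0,0,0,255,0,5,-0.2,0,0,0,255,0,6,-0.2,0,0,0,255,0,6,-0.2,0,0,0,255,0,4,-0.2,0,0,0]
}}

```text
clock: 4.88
tcp_pos: [0.6416, 0.0068, 0.0878]
eef_rot: [-0.594, 0.383, 0.595, 0.383]
contact_force: [0.3, -0.0, 0.9]
opening: -0.0002
```

```bash
python3 - <<'E'
from plan import *
st()
for n in("side","top"):
    im=cams.get_image(n); b=(250,110,370,220) if n=="side" else (240,110,360,220)
    crop(n,im,b,4,f"pics/{n}1.png")
E
cd pics; python3 -c "
import cv2,numpy as np
cv2.imwrite('c2.png',np.hstack([cv2.imread('side1.png')[:440,:400],cv2.imread('top1.png')[:440,:400]]))"
```

```text
t 4.875 tcp [0.6416 0.0068 0.0878] psi 1.9978535476180324 x [-0.0003  0.0001 -1.    ] q [-0.1144  0.49    0.0391  1.1202  0.0001 -0.5414] F [ 0.2753 -0.0074  0.8702] op -0.0002067097133732194
```

View pics/c2.png

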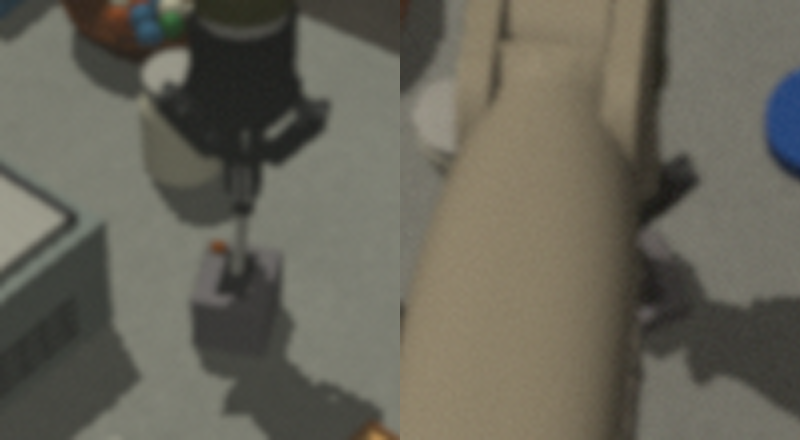

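Run:
```python
from plan import *
for y in(.4,):
  for x in(.027,0,-.027):
    z=.055+np.sqrt(.056**2-x*x); P=pose(ISO,[x,0,z])[0]; print(x,P,(proj("side",P)[0]-[250,110])*4,(proj("top",P)[0]-[240,110])*4)
P=monitor.sense()["tcp_pos"]; print((proj("side",P)[0]-[250,110])*4)
rows([(255,[P[0],P[1],.17],2.0,.05)])
```

```text
0.027 [0.6488 0.0101 0.1041] [243.0369 204.006 ] [221.7853 230.4953]
0 [ 0.6243 -0.0012  0.111 ] [236.9479 222.2619] [236.0873 258.4302]
-0.027 [ 0.5998 -0.0125  0.1041] [230.8003 254.1975] [251.5897 290.4256]
[242.0067 224.2955]
[ 255,-4.12,-0.01,-0,-0,-0,0.001,
255,-8.25,-0.01,-0,-0,-0.001,0.002 ] 2
```

Run:
```python
from plan import *
for z in (.084,.1,.12,.14):
  P=[.6746,.0258,z]; print(z,(proj("side",P)[0]-[250,110])*4)
im=cams.get_image("side"); crop("side",im,(280,130,340,190),10,"pics/s3.png")
r=spotter.spot_point("side","lever_tip");print([(np.array(a["location"])*W,a["conf"]) for a in r]); st()
```

```text
0.084 [245.0869 195.3258]
0.1 [245.0325 180.6254]
0.12 [244.9629 161.8362]
0.14 [244.8916 142.5711]
[(array([311.104, 160.8  ]), 0.54)]
t 5.075 tcp [0.6421 0.0073 0.0872] psi 1.9995034327958863 x [-0.0004  0.     -1.    ] q [-0.1135  0.4914  0.0398  1.1196 -0.     -0.5422] F [-0.2078  0.2475 -0.0611] op 1.2415773490724449e-05
```

View pics/s3.png

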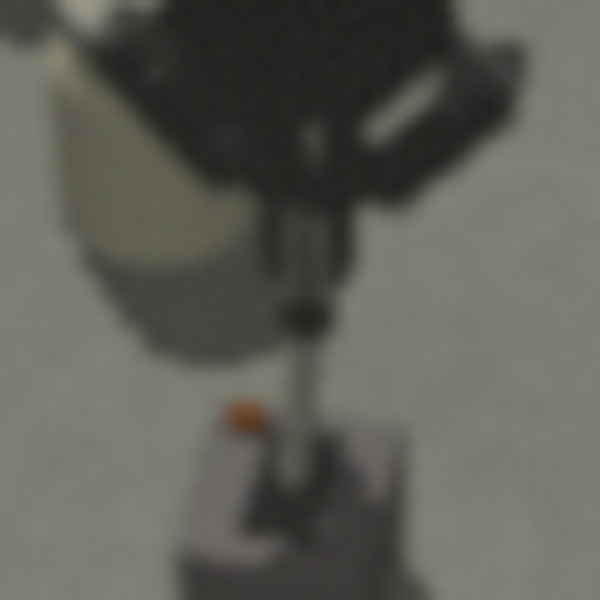

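Request:
{"fn": "move_arm", "kwargs": {
  "moves": [255,-4,0,0,0,0,0,255,-4,-4,0,0,0,0,255,-4,-4,0,0,0,0]
}}

```text
clock: 5.45
tcp_pos: [0.68, 0.0244, 0.1273]
eef_rot: [0.595, -0.382, -0.595, -0.382]
contact_force: [-0.6, -0.1, -0.1]
opening: -0.0004
```

Run:
```python
from plan import *
im=cams.get_image("side"); st(); P=monitor.sense()["tcp_pos"]
M=[proj("side",P+[0,0,d])[0] for d in(0,.02,.04)]; print(M)
crop("side",im,(270,100,350,180),8,"pics/s4.png",M)
```

```text
t 5.5 tcp [0.6784 0.024  0.1269] psi 1.9997489011534941 x [-0.0009 -0.     -1.    ] q [-0.0827  0.5438  0.2251  1.253  -0.0001 -0.5116] F [-0.8366 -0.2523 -0.3258] op 0.00021100351579211776
[array([312.4158, 148.3406]), array([312.4128, 143.4823]), array([312.4098, 138.4989])]
```

View pics/s4.png

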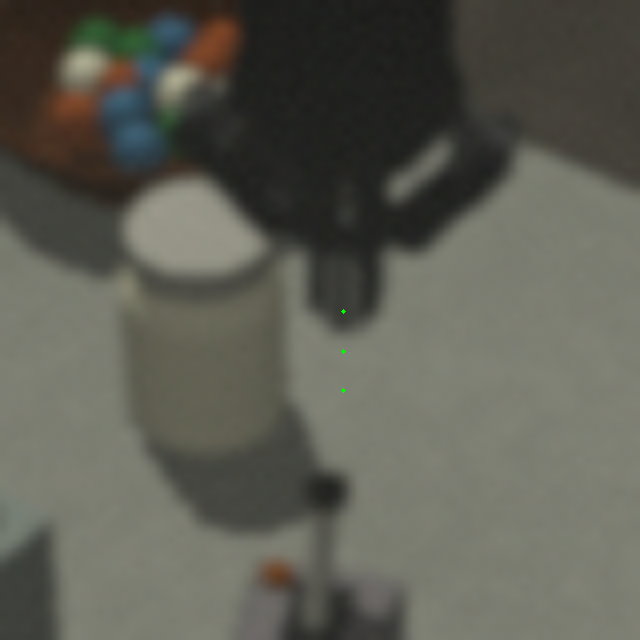

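Run:
```python
from plan import *
P=np.array([.6746,.0258,.0836])
for d in(0,.03): print(proj("top",P+[0,0,d]),proj("side",P+[0,0,d]))
P=np.array([.1599,.5521,.1972])
for d in(0,.03): print(proj("top",P+[0,0,d]),proj("side",P+[0,0,d]))
t=np.load("top0.npy");crop("top",t,(40,310,160,400),6,"pics/t5.png",[proj("top",P)[0],proj("top",P+[0,0,.03])[0]])
s=np.load("side0.npy");crop("side",s,(0,150,120,290),4,"pics/s5.png",[proj("side",P)[0],proj("side",P+[0,0,.03])[0]])
```

```text
[[290.8614 161.4869]] [[311.2721 158.9224]]
[[290.0857 159.1085]] [[311.2463 151.9749]]
[[100.3762 338.0789]] [[ 44.193  162.1721]]
[[ 94.6135 339.7986]] [[ 38.3294 154.1215]]
```

View pics/t5.png

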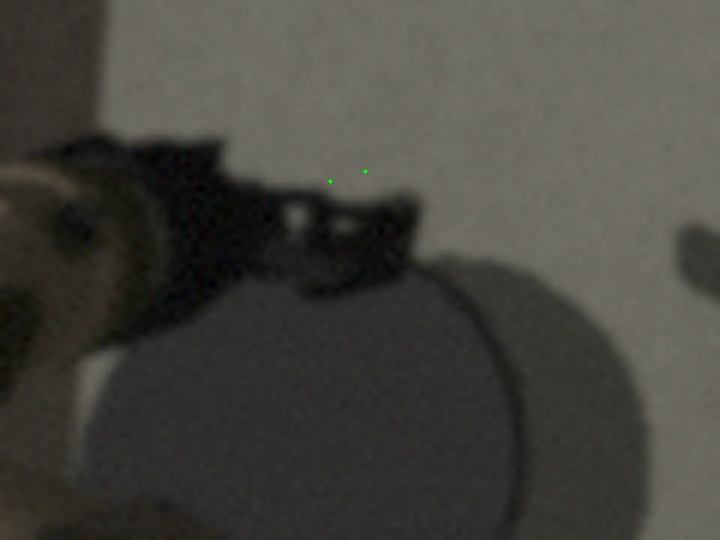

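View pics/s5.png

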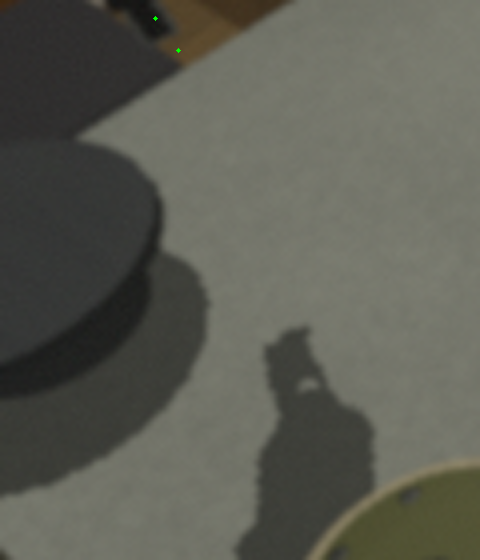

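Run:
```python
from plan import *
im=cams.get_image("top"); P=monitor.sense()["tcp_pos"]
M=[proj("top",P+[0,0,d])[0] for d in(0,.02,.04)]; print(M)
crop("top",im,(240,110,340,210),7,"pics/t6.png",M)
```

```text
[array([290.3534, 157.0713]), array([289.8162, 155.3816]), array([289.2628, 153.6407])]
```

View pics/t6.png

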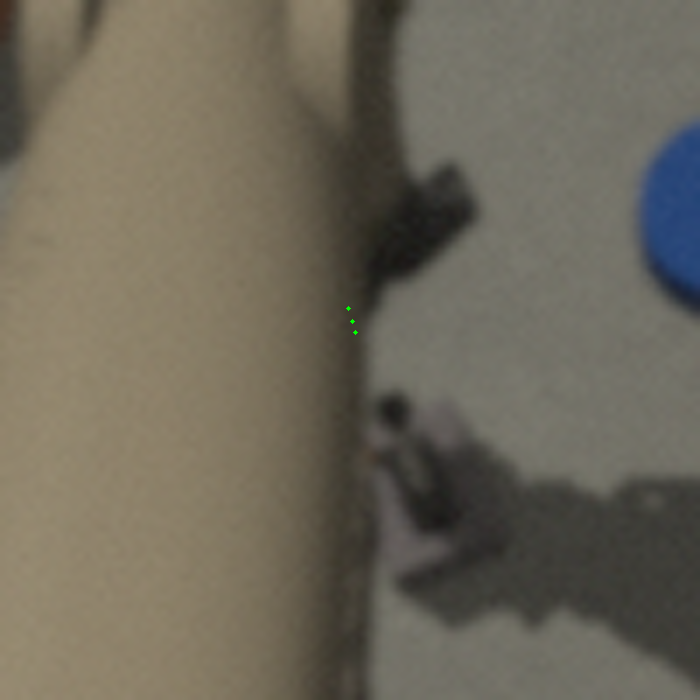

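Run:
```python
from plan import *
rows([(255,[.62,.1,.26],1.9),(255,[.30,.42,.26],1.5),(255,[.3,.42,.13],1.5)])
for n in C: print(-C[n]["R"].T@C[n]["t"])
```

```text
[ 255,-4.44,0.7,3.11,0.033,0,-0.001,
255,-8.88,1.4,6.22,0.066,0,-0.001,
255,-13.32,2.1,9.33,0.099,0.001,-0.002,
255,-13.31,4.08,14.64,0.149,0.001,-0.002,
255,-13.3,6.05,19.94,0.199,0.001,-0.002,
255,-13.3,8.03,25.24,0.249,0.001,-0.002,
255,-13.29,10,30.54,0.299,0,-0.002,
255,-13.28,11.98,35.84,0.349,0,-0.002,
255,-13.27,13.96,41.14,0.399,0,-0.002,
255,-13.27,15.93,46.44,0.449,0,-0.002,
255,-13.26,17.91,51.74,0.499,0,-0.002,
255,-8.93,17.9,51.74,0.499,0,-0.002 ] 12
-- next call needs replanning after this
[ 255,-4.59,17.89,51.73,0.499,0,-0.002,
255,-0.26,17.88,51.73,0.499,0,-0.002 ] 2
[-0.0604 -0.4788  0.9513]
[ 0.3253 -0.0779  1.4283]
```

Request:
{"fn": "move_arm", "kwargs": {
  "moves": [255,-4.4,0.7,3.1,0.03,0,0,255,-8.9,1.4,6.2,0.07,0,0,255,-13,2.1,9.3,0.1,0,0,255,-13,4,14.6,0.15,0,0,255,-13,6,19.9,0.2,0,0,255,-13,8,25.2,0.25,0,0,255,-13,10,30.5,0.3,0,0,255,-13,12,35.8,0.35,0,0,255,-13,14,41.1,0.4,0,0,255,-13,16,46.4,0.45,0,0,255,-13,18,51.7,0.5,0,0,255,-9,18,51.7,0.5,0,0]
}}

```text
clock: 7.05
tcp_pos: [0.298, 0.4221, 0.2196]
eef_rot: [-0.483, 0.514, 0.483, 0.518]
contact_force: [0.7, 0.2, -0.5]
opening: 0.0001
```

Request:
{"fn": "move_arm", "kwargs": {
  "moves": [255,4,0,0,0,0,0,255,8,0,0,0,0,0,255,8,0,0,0,0,0]
}}

```text
clock: 7.42
tcp_pos: [0.2974, 0.4162, 0.1345]
eef_rot: [-0.482, 0.52, 0.481, 0.515]
contact_force: [0.7, -0.2, 0.8]
opening: -0.0001
```

Run:
```python
from plan import *
st(); t=cams.get_image("top");s=cams.get_image("side"); P=monitor.sense()["tcp_pos"]
m=proj("top",P)[0]; b=m.astype(int); crop("top",t,(b[0]-50,b[1]-30,b[0]+50,b[1]+50),4,"pics/a.png",[m]); print(m,b)
m=proj("side",P)[0]; b=m.astype(int);crop("side",s,(b[0]-50,b[1]-40,b[0]+50,b[1]+40),4,"pics/b.png",[m]); print(m,b)
cv2.imwrite("pics/ab.png",np.hstack([cv2.imread("pics/a.png"),cv2.imread("pics/b.png")]))
```

```text
t 7.425 tcp [0.2974 0.4162 0.1345] psi 1.4987257479805633 x [-0.0053 -0.0056 -1.    ] q [ 0.7934  0.2265 -0.227   1.125  -0.0002  0.8655] F [ 0.7184 -0.1888  0.7695] op -0.00012432854894114595
[158.4809 284.279 ] [158 284]
[126.5073 166.7231] [126 166]
```

View pics/ab.png

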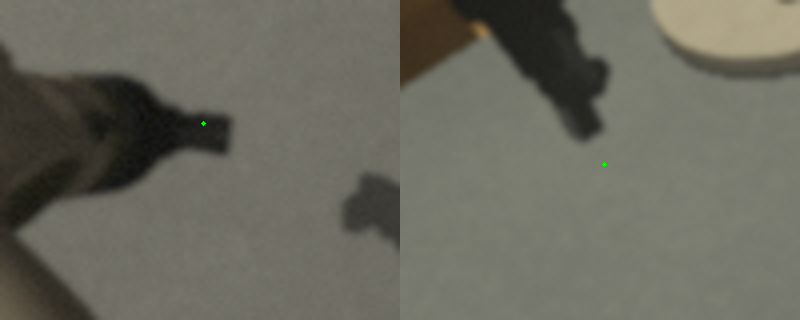

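Run:
```python
from plan import *
X,e=tri([122.8,159.3],[164.8,287.6]); P=monitor.sense()["tcp_pos"]; print(X,e,X-P)
r1=spotter.trace("side","lever_tip")
```

```text
[0.288  0.3789 0.2007] 1.45520564588017 [-0.012  -0.0399  0.0624]
```

```bash
cat > ov.py <<'E'
from plan import *
def overlay(name,off=(0,0,0)):
    s0=monitor.sense(); ims={n:cams.get_image(n) for n in C}
    s=monitor.sense(); P=s["tcp_pos"]+np.array(off); R=Rn.from_quat(s["eef_rot"]).as_matrix(); o=[]
    for n in C:
        m=proj(n,P)[0].astype(int); x0=int(np.clip(m[0]-50,0,540)); y0=int(np.clip(m[1]-50,0,300)); im=cv2.resize(ims[n][y0:y0+100,x0:x0+100,::-1],None,fx=4,fy=4,interpolation=cv2.INTER_CUBIC)
        for (xa,xb,hy,hz,col) in((-.05,0,.011,.0145,(0,255,0)),(-.15,-.073,.038,.0425,(0,0,255))):
            c=np.array([[x,y,z] for x in(xa,xb) for y in(-hy,hy) for z in(-hz,hz)])
            q=((proj(n,P+c@R.T)-[x0,y0]+.5)*4).astype(int)
            for i in range(8):
                for j in range(i):
                    if bin(i^j).count("1")==1: cv2.line(im,tuple(map(int,q[i])),tuple(map(int,q[j])),col,1)
        o.append(im)
    cv2.imwrite(name,np.hstack(o)); print(s0["tcp_pos"],s["tcp_pos"],s["joints"])
if __name__=="__main__":
    import sys; overlay(sys.argv[1])
E
python3 ov.py pics/ov1.png
```

```text
[0.3007 0.4196 0.1392] [0.3012 0.4202 0.1396] [ 0.7935  0.2238 -0.2176  1.1258 -0.      0.8657]
```

View pics/ov1.png

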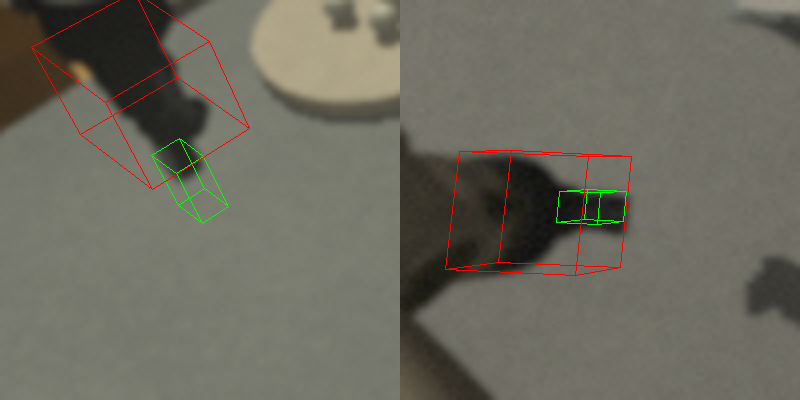

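Request:
{"fn": "move_arm", "kwargs": {
  "moves": [255,3,0,0,0,0,0,255,6,0,0,0,0,0,255,9,0,0,0,0,0,255,9,0,0,0,0,0,255,9,0,0,0,0,0]
}}

```text
clock: 8.3
tcp_pos: [0.3011, 0.4203, 0.0492]
eef_rot: [-0.482, 0.517, 0.482, 0.519]
contact_force: [-0.4, 0.4, 0.3]
opening: 0.0
```

```bash
python3 ov.py pics/ov2.png
```

```text
[0.3011 0.4203 0.0492] [0.3013 0.4205 0.0494] [ 0.7939  0.2953 -0.3597  0.9124 -0.      0.8657]
```

View pics/ov2.png

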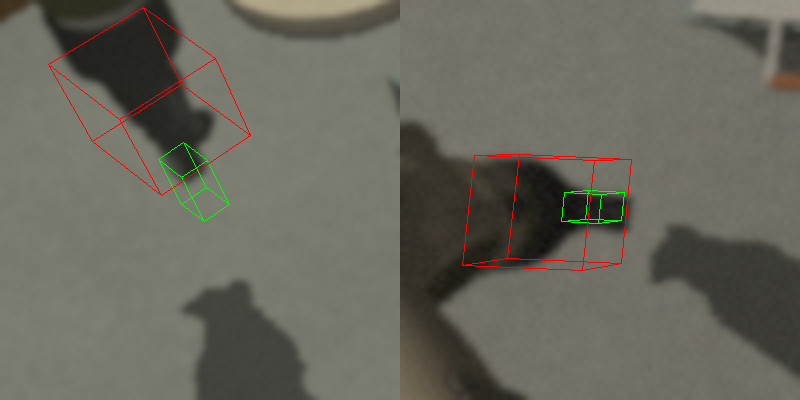

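Request:
{"fn": "move_arm", "kwargs": {
  "moves": [255,1,0,0,0,0,0,255,2,0,0,0,0,0,255,3,0,0,0,0,0,255,3.5,0,0,0,0,0,255,4,0,0,0,0,0,255,4,0,0,0,0,0]
}}

```text
clock: 9.15
tcp_pos: [0.2999, 0.4192, 0.0071]
eef_rot: [-0.482, 0.518, 0.482, 0.517]
contact_force: [0.8, -0.0, -0.3]
opening: -0.0001
```

```bash
python3 ov.py pics/ov3.png; python3 -c "
from plan import *
st()"
```

```text
[0.2999 0.4192 0.0071] [0.3002 0.4195 0.0076] [ 0.7939  0.3401 -0.4141  0.8163  0.      0.8657]
t 9.25 tcp [0.3002 0.4195 0.0076] psi 1.4989721089152095 x [ 0.0002  0.0002 -1.    ] q [ 0.7939  0.3401 -0.4141  0.8163  0.      0.8657] F [ 0.3116 -0.1781  0.2444] op -0.0001128705631246169
```

View pics/ov3.png

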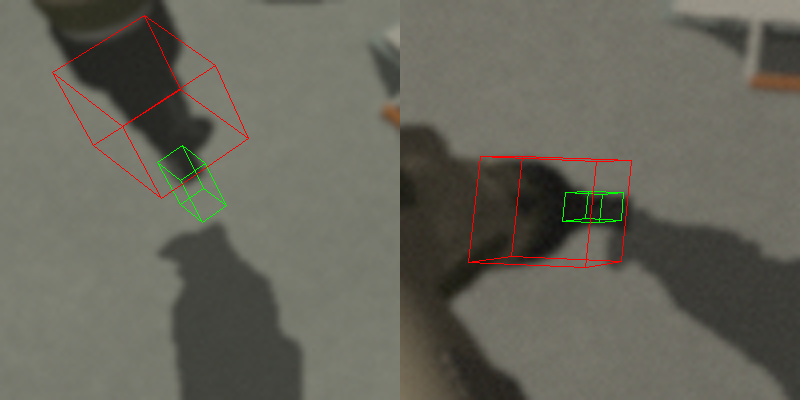

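Run:
```python
from plan import *
t=cams.get_image("top");s=cams.get_image("side"); P=monitor.sense()["tcp_pos"]
print(proj("top",P),proj("side",P))
crop("top",t,(140,260,180,300),10,"pics/a.png"); crop("side",s,(110,170,150,210),10,"pics/b.png")
cv2.imwrite("pics/ab2.png",np.hstack([cv2.imread("pics/a.png"),cv2.imread("pics/b.png")]))
cv2.imwrite("pics/full_t.png",t[:,:,::-1])
```

```text
[[173.6623 282.9217]] [[141.3178 195.6788]]
```

View pics/ab2.png

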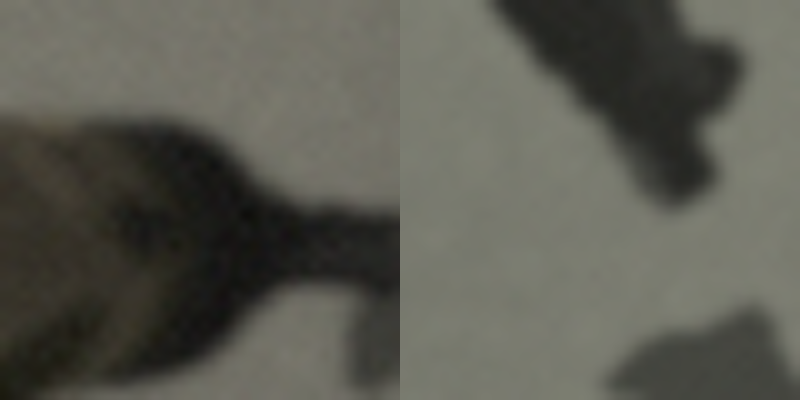

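View pics/full_t.png

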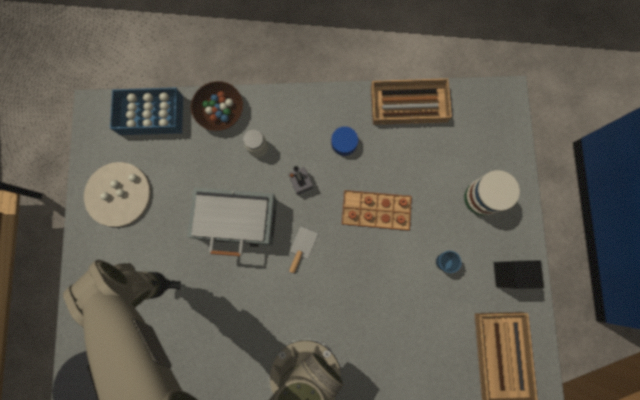

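Run:
```python
from plan import *
P=monitor.sense()["tcp_pos"]
for pt in((180,284.5),(178,284),(176,284)):
  X,e=tri([137.8,189.8],pt); print(X,e,X-P)
for d in(0,.015,.03): print(proj("side",P+[0,0,d]),proj("top",P+[0,0,d]))
# shadow direction: bar
T=lambda p:(np.array(p)+.5)/5-.5+[180,150]
print(onz("top",T((360,583)),0)-pose(KILN,[-.11,0,.121]))
print(onz("top",[178,290],0),onz("side",[110+21,170+38],0),onz("side",[110+35,170+31],0))
t=cams.get_image("top");crop("top",t,(150,260,210,320),10,"pics/t7.png")
```

```text
[0.2901 0.3814 0.0718] 2.240826068083919 [-0.0103 -0.0383  0.064 ]
[0.2925 0.3897 0.0639] 1.9050331207562294 [-0.0079 -0.0299  0.0561]
[0.294  0.3973 0.0573] 1.3633170077480088 [-0.0064 -0.0223  0.0494]
[[141.3178 195.6788]] [[173.6623 282.9217]]
[[139.727  192.5676]] [[172.0309 283.0531]]
[[138.1063 189.3981]] [[170.3643 283.1874]]
[[-0.0396 -0.0584 -0.121 ]]
[0.2771 0.4075 0.    ] [0.252  0.4135 0.    ] [ 0.2952  0.4    -0.    ]
```

View pics/t7.png

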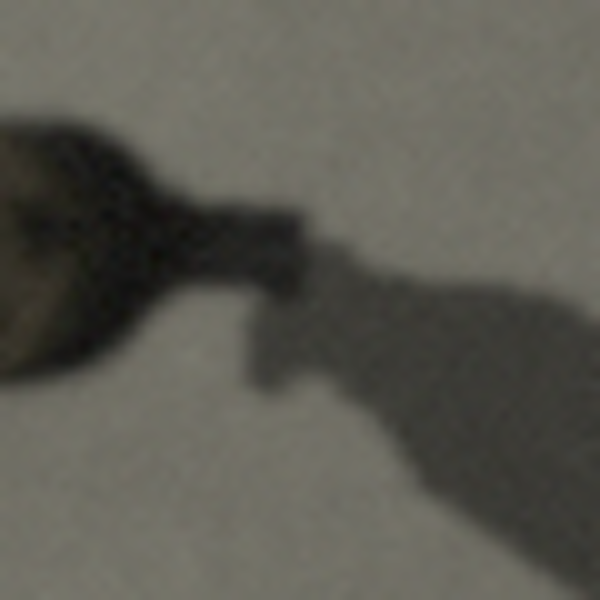

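Request:
{"fn": "move_arm", "kwargs": {
  "moves": [255,0.5,0,0,0,0,0,255,1,0,0,0,0,0,255,1.5,0,0,0,0,0,255,1.5,0,0,0,0,0]
}}

```text
clock: 9.9
tcp_pos: [0.2997, 0.419, -0.0081]
eef_rot: [-0.482, 0.518, 0.482, 0.517]
contact_force: [-0.2, -0.1, 0.3]
opening: 0.0001
```

```bash
python3 ov.py pics/ov4.png; python3 -c "
from plan import *
st()"
```

```text
[ 0.2997  0.419  -0.0081] [ 0.3001  0.4193 -0.0076] [ 0.7939  0.3584 -0.432   0.7806  0.      0.8657]
t 10.0 tcp [ 0.3001  0.4193 -0.0076] psi 1.4989618984661564 x [-0.0002 -0.0001 -1.    ] q [ 0.7939  0.3584 -0.432   0.7806  0.      0.8657] F [ 0.2605  0.3879 -0.5275] op -4.369104429250286e-05
```

View pics/ov4.png

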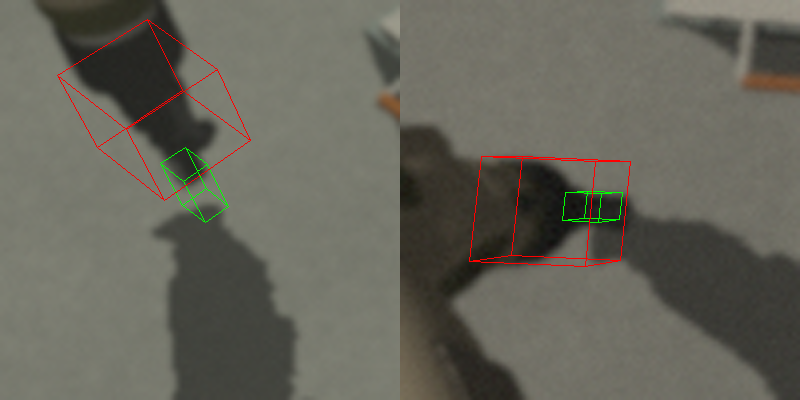

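Request:
{"fn": "move_arm", "kwargs": {
  "moves": [255,0.4,0,0,0,0,0,255,0.8,0,0,0,0,0,255,1,0,0,0,0,0,255,1,0,0,0,0,0]
}}

```text
clock: 10.5
tcp_pos: [0.3, 0.4192, -0.0177]
eef_rot: [-0.482, 0.518, 0.482, 0.517]
contact_force: [0.4, -0.2, 0.6]
opening: 0.0002
```

Request:
{"fn": "move_arm", "kwargs": {
  "moves": [255,0.2,0,0,0,0,0,255,0.4,0,0,0,0,0,255,0.6,0,0,0,0,0,255,0.6,0,0,0,0,0]
}}

```text
clock: 11.0
tcp_pos: [0.3, 0.4192, -0.0237]
eef_rot: [-0.482, 0.518, 0.482, 0.517]
contact_force: [0.8, 0.2, -0.6]
opening: 0.0
```

Request:
{"fn": "move_arm", "kwargs": {
  "moves": [255,0.2,0,0,0,0,0,255,0.3,0,0,0,0,0,255,0.4,0,0,0,0,0,255,0.4,0,0,0,0,0]
}}

```text
clock: 11.5
tcp_pos: [0.3001, 0.4193, -0.0276]
eef_rot: [-0.482, 0.518, 0.482, 0.518]
contact_force: [0.1, -0.0, 0.3]
opening: 0.0
```

```bash
python3 ov.py pics/ov5.png; python3 -c "
from plan import *
st()"
```

```text
[ 0.3001  0.4193 -0.0276] [ 0.3002  0.4194 -0.0274] [ 0.7939  0.3835 -0.4538  0.7333  0.      0.8657]
t 11.6 tcp [ 0.3002  0.4194 -0.0274] psi 1.4990160933691272 x [ 0.0001  0.0002 -1.    ] q [ 0.7939  0.3835 -0.4538  0.7333  0.      0.8657] F [-0.3084 -0.0748 -0.2632] op -5.7215923000142476e-05
```

View pics/ov5.png

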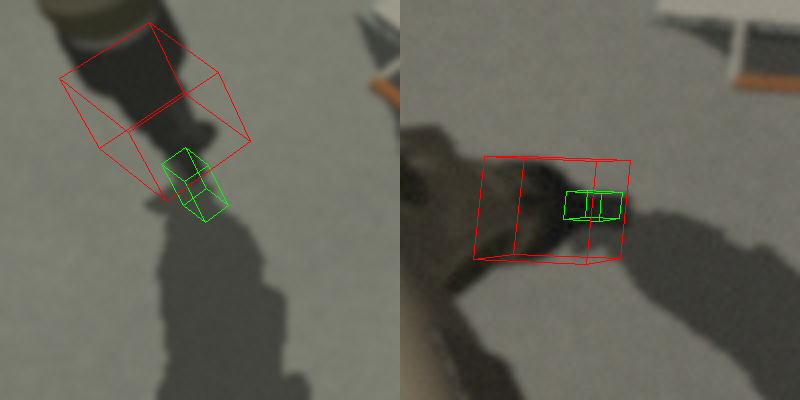

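Request:
{"fn": "move_arm", "kwargs": {
  "moves": [255,0.2,0,0,0,0,0,255,0.4,0,0,0,0,0,255,0.4,0,0,0,0,0]
}}

```text
clock: 11.98
tcp_pos: [0.2999, 0.4192, -0.0317]
eef_rot: [-0.482, 0.518, 0.482, 0.517]
contact_force: [0.2, 0.0, -0.2]
opening: 0.0
```

Request:
{"fn": "move_arm", "kwargs": {
  "moves": [255,0.2,0,0,0,0,0,255,0.4,0,0,0,0,0,255,0.4,0,0,0,0,0]
}}

```text
clock: 12.35
tcp_pos: [0.3003, 0.4196, -0.0338]
eef_rot: [-0.482, 0.517, 0.482, 0.518]
contact_force: [-4.1, -3.5, 15.9]
opening: -0.0002
```

Request:
{"fn": "move_arm", "kwargs": {
  "moves": [255,-2,0,0,0,0,0,255,-6,0,0,0,0,0,255,-6,0,0,0,0,0,255,-6,0,0,0,0,0]
}}

```text
clock: 12.85
tcp_pos: [0.3, 0.4193, 0.0242]
eef_rot: [-0.482, 0.518, 0.482, 0.518]
contact_force: [-0.2, 0.2, -0.1]
opening: 0.0002
```

```bash
python3 -c "
from ov import *
overlay('pics/ov6.png',(0,0,.0335))"
```

```text
[0.3    0.4193 0.0242] [0.2994 0.4186 0.0234] [ 0.7939  0.3221 -0.3949  0.8559  0.      0.8657]
```

View pics/ov6.png

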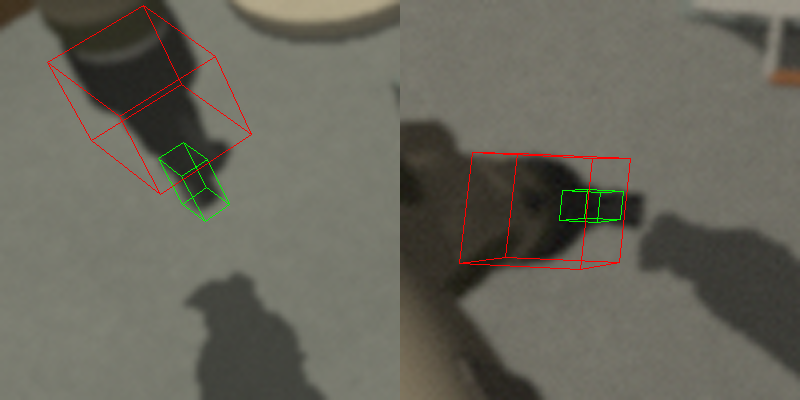

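```bash
sed -i 's/p0,R0=(s\["tcp_pos"\],Rn/p0,R0=(s["tcp_pos"]+TO,Rn/; s/^def rows/TO=np.array([0,0,.0335])\ndef rows/; s/"tcp",s\["tcp_pos"\]/"TIP",s["tcp_pos"]+TO/' plan.py
python3 - <<'E'
from plan import *
st()
a=pose(ISO,[.062,0,.088])[0]
rows([(255,[.32,.41,.2],1.5),(255,[a[0],a[1],.22],2.0)])
E
```

```text
t 12.95 TIP [0.2994 0.4186 0.0569] psi 1.4990047179787367 x [-0.0014 -0.0014 -1.    ] q [ 0.7939  0.3221 -0.3949  0.8559  0.      0.8657] F [-0.1779 -0.6889 -0.4121] op -0.00023509146340939093
[ 255,-4.77,-0.7,-0.24,-0,-0.001,-0,
255,-9.54,-1.4,-0.49,-0.001,-0.001,-0.001,
255,-14.31,-2.1,-0.73,-0.001,-0.002,-0.001,
255,-14.54,-6.41,-4.72,-0.057,-0.001,-0.001,
255,-14.76,-10.71,-8.7,-0.112,-0.001,-0.001,
255,-14.98,-15.01,-12.69,-0.168,-0.001,-0.001,
255,-15.2,-19.32,-16.67,-0.223,-0.001,-0.002,
255,-15.42,-23.62,-20.65,-0.279,-0.001,-0.002,
255,-15.65,-27.92,-24.64,-0.334,-0.001,-0.002,
255,-15.87,-32.23,-28.62,-0.39,-0.001,-0.002,
255,-16.09,-36.53,-32.6,-0.445,-0.001,-0.002,
255,-16.31,-40.84,-36.59,-0.501,-0.001,-0.002 ] 12
```

Request:
{"fn": "move_arm", "kwargs": {
  "moves": [255,-4.8,-0.7,-0.2,0,0,0,255,-9.5,-1.4,-0.5,0,0,0,255,-14.3,-2.1,-0.7,0,0,0,255,-14.5,-6.4,-4.7,-0.06,0,0,255,-14.8,-10.7,-8.7,-0.11,0,0,255,-15,-15,-12.7,-0.17,0,0,255,-15.2,-19.3,-16.7,-0.22,0,0,255,-15.4,-23.6,-20.6,-0.28,0,0,255,-15.6,-27.9,-24.6,-0.33,0,0,255,-15.9,-32.2,-28.6,-0.39,0,0,255,-16.1,-36.5,-32.6,-0.45,0,0,255,-16.3,-40.8,-36.6,-0.5,0,0]
}}

```text
clock: 14.45
tcp_pos: [0.6814, 0.0235, 0.1858]
eef_rot: [-0.594, 0.382, 0.596, 0.382]
contact_force: [0.4, -0.2, 0.8]
opening: -0.0001
```

Run:
```python
from plan import *
st()
a=pose(ISO,[.062,0,.088])[0]; b=pose(ISO,[0.002,0,.088])[0]
rows([(255,a,2.0,.05),(255,b,2.0,.01),(255,b,2.0)])
```

```text
t 14.45 TIP [0.6814 0.0235 0.2193] psi 2.000563928655324 x [-0.0022  0.0004 -1.    ] q [-0.0832  0.5372  0.3578  1.3936  0.0003 -0.513 ] F [ 0.4301 -0.1593  0.7632] op -9.146523891101913e-05
[ 255,4.38,0,0.04,0,0,-0.001,
255,8.75,0,0.08,0,0.001,-0.001,
255,13.13,0,0.12,0.001,0.001,-0.002,
255,13.13,1,0.12,0.001,0.001,-0.002,
255,13.14,2,0.12,0.001,0.001,-0.002,
255,13.14,3,0.12,0.001,0.001,-0.002,
255,13.14,4,0.12,0.001,0.001,-0.002,
255,13.14,5,0.12,0.001,0.001,-0.002,
255,13.14,6,0.12,0.001,0.001,-0.002,
255,13.14,6,0.12,0.001,0.001,-0.002 ] 10
```

Request:
{"fn": "move_arm", "kwargs": {
  "moves": [255,4.4,0,0,0,0,0,255,8.8,0,0,0,0,0,255,13.1,0,0.1,0,0,0,255,13.1,0,0.1,0,0,0,255,13.1,1,0.1,0,0,0,255,13.1,2,0.1,0,0,0,255,13.1,3,0.1,0,0,0,255,13.1,4,0.1,0,0,0,255,13.1,5,0.1,0,0,0,255,13.1,6,0.1,0,0,0,255,13.1,6,0.1,0,0,0,255,13.1,3,0.1,0,0,0]
}}

```text
clock: 15.95
tcp_pos: [0.6517, 0.0129, 0.0564]
eef_rot: [-0.594, 0.383, 0.595, 0.382]
contact_force: [0.5, 0.3, -0.2]
opening: -0.0004
```

Run:
```python
from plan import *
im=cams.get_image("side"); st(); crop("side",im,(270,120,350,200),6,"pics/s6.png")
# next: up then to the bar
P=monitor.sense()["tcp_pos"]+TO
rows([(255,[P[0],P[1],.2],2.0)])
```

```text
t 16.0 TIP [0.6566 0.0146 0.0901] psi 1.9991183986951324 x [ 0.0034  0.0009 -1.    ] q [-0.1005  0.5353  0.0338  1.066   0.0012 -0.5288] F [5.0078 0.0234 0.6675] op -0.00013322926654055236
[ 255,-5.5,-0.02,-0,-0,-0,0.002,
255,-10.99,-0.04,-0.01,-0.001,-0.001,0.003 ] 2
```

View pics/s6.png

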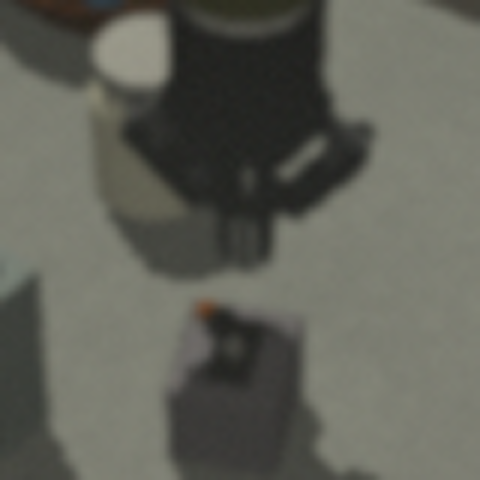

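Run:
```python
from plan import *
from fit import T,S
for n,a,b in(("top",T((155,514)),T((298,523))),("side",S((88,263)),S((188,330)))):
    print(n,onz(n,(a+b)/2,.121), onz(n,a,.121),onz(n,b,.121))
print(pose(KILN,[[-.11,0,.121],[-.11,.045,.121],[-.11,-.045,.121]]))
t=cams.get_image("top");r=spotter.trace("top","flap_bar");print([(a["conf"],np.array(a["extent"][:2])*W) for a in r])
s=cams.get_image("side");r2=spotter.trace("side","flap_bar");print([(a["conf"],np.array(a["extent"][:2])*W) for a in r2])
for n,im in(("top",t),("side",s)):
    h=cv2.cvtColor(im,cv2.COLOR_RGB2HSV); b=(205,240,245,262) if n=="top" else (180,165,215,195)
    sub=h[b[1]:b[3],b[0]:b[2]]; m=(sub[...,0]<18)&(sub[...,1]>110); ys,xs=np.nonzero(m); c=np.array([xs.mean()+b[0],ys.mean()+b[1]]); print(n,m.sum(),c,onz(n,c,.121))
b=pose(KILN,[-.11,0,.22])[0]
P=monitor.sense()["tcp_pos"]+TO
rows([(160,[P[0],P[1],.2],2.0),(160,b,3.03)])
```

```text
top [0.3857 0.2272 0.121 ] [0.3897 0.2706 0.121 ] [0.3818 0.1839 0.121 ]
side [0.3898 0.2296 0.121 ] [0.3926 0.2731 0.121 ] [0.3871 0.1875 0.121 ]
[[0.3863 0.2256 0.121 ]
 [0.3914 0.2703 0.121 ]
 [0.3812 0.1809 0.121 ]]
[(0.92, array([210.624, 223.32 ]))]
[(0.97, array([230.208, 159.88 ]))]
top 40 [217.8   252.075] [0.39   0.2488 0.121 ]
side 93 [197.3548 179.2796] [0.389  0.2282 0.121 ]
[ 160,-5.53,0.01,0,-0,0,-0.001,
160,-11.05,0.01,0.01,-0.001,0.001,-0.001,
160,-11.33,2.21,4.34,-0.148,0.001,-0.001,
160,-11.62,4.42,8.68,-0.295,0.001,-0.001,
160,-11.9,6.62,13.01,-0.442,0.001,-0.001,
160,-12.18,8.82,17.35,-0.589,0.001,-0.001,
160,-12.46,11.02,21.69,-0.736,0.001,-0.001,
160,-12.74,13.22,26.02,-0.884,0.001,-0.001,
160,-13.02,15.42,30.36,-1.031,0.001,-0.001 ] 9
```

Request:
{"fn": "move_arm", "kwargs": {
  "moves": [160,-5.5,0,0,0,0,0,160,-11,0,0,0,0,0,160,-11.3,2.2,4.3,-0.15,0,0,160,-11.6,4.4,8.7,-0.3,0,0,160,-11.9,6.6,13,-0.44,0,0,160,-12.2,8.8,17.3,-0.59,0,0,160,-12.5,11,21.7,-0.74,0,0,160,-12.7,13.2,26,-0.88,0,0,160,-13,15.4,30.4,-1.03,0,0,160,-13,15.4,30.4,-1.03,0,0]
}}

```text
clock: 17.45
tcp_pos: [0.3838, 0.2271, 0.1868]
eef_rot: [-0.706, 0.038, 0.706, 0.038]
contact_force: [-0.5, -0.4, 0.2]
opening: 0.0319
```

Run:
```python
from plan import *
from ov import overlay
overlay("pics/ov7.png",TO); st()
rows([(160,[.3875,.2275,.150],3.03),(160,[.3875,.2275,.104],3.03,.02)])
```

```text
[0.3838 0.2271 0.1868] [0.3866 0.226  0.1867] [ 0.3498  0.0708 -0.2816  1.2174 -0.0004 -1.1084]
t 17.55 TIP [0.3866 0.226  0.2202] psi 3.029015334536542 x [ 0.0009 -0.0001 -1.    ] q [ 0.3498  0.0708 -0.2816  1.2174 -0.0004 -1.1084] F [ 0.4815 -0.3295  0.3825] op 0.03183584965682155
[ 160,3.51,-0.08,-0.03,-0,-0,0,
160,7.02,-0.16,-0.07,-0.001,-0.001,0,
160,8.55,-0.16,-0.07,-0.001,-0.001,0,
160,10.09,-0.16,-0.07,-0.001,-0.001,0,
160,11.62,-0.16,-0.06,-0.001,-0.001,0 ] 5
```

View pics/ov7.png

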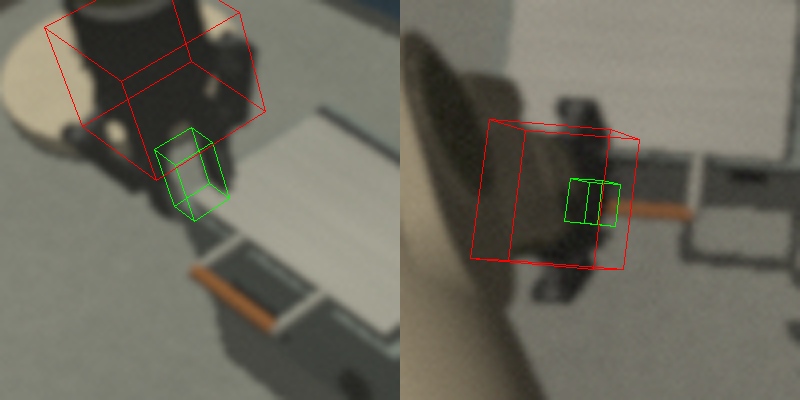

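Request:
{"fn": "move_arm", "kwargs": {
  "moves": [160,3.5,-0.1,0,0,0,0,160,7,-0.2,0,0,0,0,160,8.5,-0.2,0,0,0,0,160,10,-0.2,0,0,0,0,160,11.6,-0.2,0,0,0,0,160,11.6,-0.2,0,0,0,0]
}}

```text
clock: 18.3
tcp_pos: [0.3869, 0.2267, 0.0692]
eef_rot: [-0.705, 0.041, 0.707, 0.04]
contact_force: [-0.5, 0.4, 0.8]
opening: 0.0317
```

Run:
```python
from plan import *
from ov import overlay
overlay("pics/ov8.png",TO); st()
```

```text
[0.3869 0.2267 0.0692] [0.3877 0.2275 0.0706] [ 0.3517  0.1567 -0.4841  0.9302 -0.0001 -1.1045]
t 18.4 TIP [0.3877 0.2275 0.1041] psi 3.0270196481185634 x [-0.0001 -0.0001 -1.    ] q [ 0.3517  0.1567 -0.4841  0.9302 -0.0001 -1.1045] F [-0.6479 -0.2528 -0.08  ] op 0.03176667403398837
```

View pics/ov8.png

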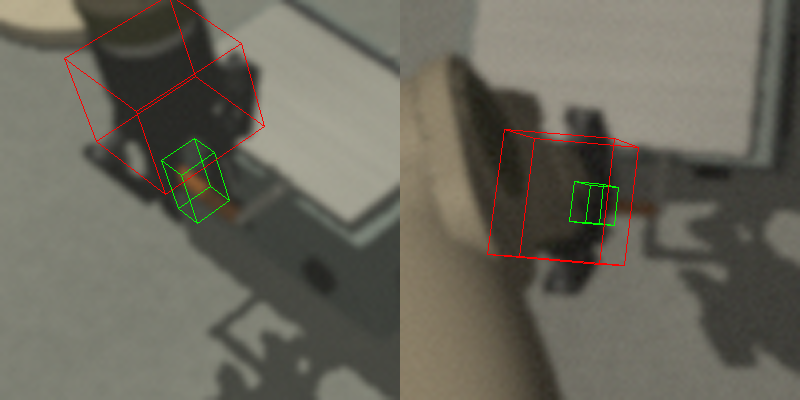

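Bar lies between the fingers. Close the grip.

Request:
{"fn": "move_arm", "kwargs": {
  "moves": [255,0,0,0,0,0,0,255,0,0,0,0,0,0,255,0,0,0,0,0,0,255,0,0,0,0,0,0]
}}

```text
clock: 18.9
tcp_pos: [0.387, 0.2281, 0.0712]
eef_rot: [0.706, -0.04, -0.706, -0.04]
contact_force: [-2.5, -1.5, 6.4]
opening: 0.0098
```

```bash
cat > arc.py <<'E'
from plan import *
import sys
def arc(t0,t1,n,dz=0,jaw=255):
    P0=monitor.sense(); st()
    f=lambda t: pose(KILN,[.065-.175*np.cos(t),0,.121+.175*np.sin(t)])[0]
    P=P0["tcp_pos"]+TO; R=Rn.from_quat(P0["eef_rot"])
    return [(jaw,P+f(t)-f(t0),R,.2) for t in np.linspace(t0,t1,n+1)[1:]]
if __name__=="__main__":
    a,b,n=float(sys.argv[1]),float(sys.argv[2]),int(sys.argv[3]); rows(arc(a,b,n))
E
python3 arc.py 0 1.2 11
```

```text
t 18.9 TIP [0.387  0.2281 0.1047] psi 3.029222487669651 x [ 0.0006  0.0001 -1.    ] q [ 0.3537  0.1549 -0.4845  0.9307 -0.0001 -1.1047] F [-2.4789 -1.4799  6.4207] op 0.009821944022421177
[ 255,-1.91,-0,-0.11,0,0,0,
255,-3.79,-0,-0.42,0,0,0,
255,-5.63,0,-0.93,0,0,0,
255,-7.4,0,-1.64,0,0,0,
255,-9.08,0,-2.54,0,0,0,
255,-10.65,0,-3.62,0,0,0,
255,-12.1,0.01,-4.87,0,0,0,
255,-13.4,0.01,-6.26,0,0,0,
255,-14.55,0.01,-7.79,0,0,0,
255,-15.52,0.01,-9.43,0,0,0,
255,-16.3,0.02,-11.17,0,0,0 ] 11
```

Request:
{"fn": "move_arm", "kwargs": {
  "moves": [255,-1,0,0,0,0,0,255,-1.9,0,-0.1,0,0,0,255,-2.8,0,-0.25,0,0,0,255,-3.8,0,-0.4,0,0,0,255,-4.7,0,-0.65,0,0,0,255,-5.6,0,-0.9,0,0,0,255,-6.5,0,-1.3,0,0,0,255,-7.4,0,-1.6,0,0,0]
}}

```text
clock: 19.9
tcp_pos: [0.4019, 0.2265, 0.1448]
eef_rot: [-0.705, 0.039, 0.707, 0.04]
contact_force: [-1.1, 3.4, -7.0]
opening: 0.01
```

```bash
python3 arc.py 0.436 1.5 12
python3 - <<'E'
from plan import *
t=cams.get_image("side");crop("side",t,(130,90,270,230),5,"pics/s9.png")
E
```

```text
t 19.9 TIP [0.4019 0.2265 0.1783] psi 3.0294036539745557 x [-0.0022  0.0005 -1.    ] q [ 0.338   0.1207 -0.3308  1.1212  0.0012 -1.1207] F [-1.1445  3.3791 -7.0441] op 0.010003642737034135
[ 255,-1.38,0,-0.71,0,0,0,
255,-2.69,0,-1.55,0,0,0,
255,-3.92,0,-2.49,0,0,0,
255,-5.06,0,-3.54,0,0,0,
255,-6.1,0.01,-4.69,0,0,0,
255,-7.04,0.01,-5.93,0,0,0,
255,-7.86,0.01,-7.24,0,0,0,
255,-8.57,0.01,-8.62,0,0,0,
255,-9.15,0.02,-10.06,0,0,0,
255,-9.6,0.02,-11.54,0,0,0,
255,-9.92,0.02,-13.06,0,0,0,
255,-10.1,0.02,-14.6,0,0,0 ] 12
```

View pics/s9.png

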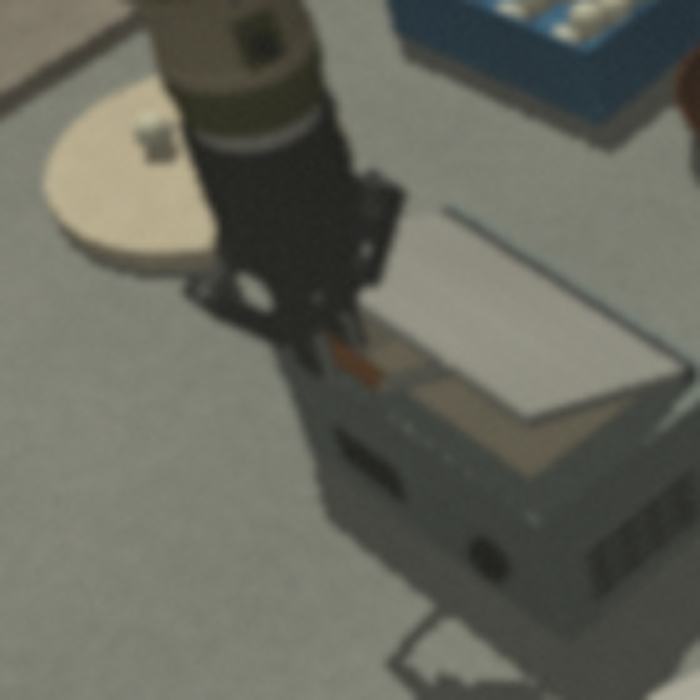

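Request:
{"fn": "move_arm", "kwargs": {
  "moves": [255,-1.4,0,-0.7,0,0,0,255,-2.7,0,-1.5,0,0,0,255,-3.9,0,-2.5,0,0,0,255,-5,0,-3.5,0,0,0,255,-6.1,0,-4.7,0,0,0,255,-7,0,-5.9,0,0,0,255,-7.8,0,-7.2,0,0,0,255,-8.5,0,-8.6,0,0,0,255,-9.1,0,-10,0,0,0,255,-9.6,0,-11.5,0,0,0,255,-9.9,0,-13,0,0,0,255,-10,0,-14.6,0,0,0]
}}

```text
clock: 21.45
tcp_pos: [0.5505, 0.2106, 0.2484]
eef_rot: [0.708, -0.039, -0.703, -0.041]
contact_force: [0.9, 3.9, -9.7]
opening: 0.0096
```

```bash
python3 arc.py 1.5 2.1 7
python3 - <<'E'
from plan import *
t=cams.get_image("side");crop("side",t,(130,60,270,200),5,"pics/s10.png")
E
```

```text
t 21.45 TIP [0.5505 0.2106 0.2819] psi 3.0293694996892198 x [ 0.0072  0.0022 -1.    ] q [ 0.229   0.3281  0.1903  1.4254  0.0006 -1.2296] F [ 0.8799  3.8501 -9.6783] op 0.009634547689713873
[ 255,-0.03,0,-1.5,0,0,0,
255,0.07,0.01,-3,0,0,0,
255,0.29,0.01,-4.48,0,0,0,
255,0.64,0.01,-5.94,0,0,0,
255,1.12,0.02,-7.36,0,0,0,
255,1.71,0.02,-8.74,0,0,0,
255,2.42,0.03,-10.06,0,0,0 ] 7
```

View pics/s10.png

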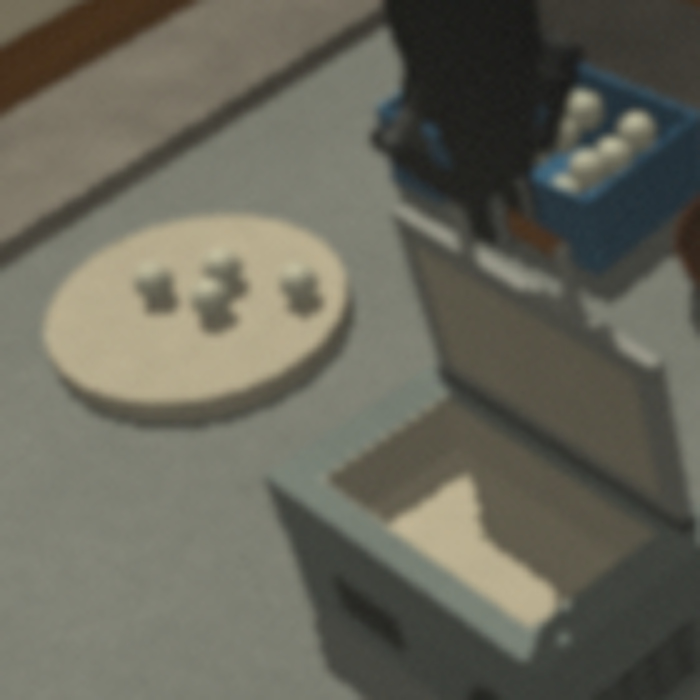

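Request:
{"fn": "move_arm", "kwargs": {
  "moves": [255,0,0,-1.5,0,0,0,255,0.1,0,-3,0,0,0,255,0.3,0,-4.5,0,0,0,255,0.6,0,-5.9,0,0,0,150,0.6,0,-6.1,0,0,0,150,0.6,0,-6.3,0,0,0,150,-2,0,-6,0,0,0,150,-6,0,-6,0,0,0,150,-10,0,-6,0,0,0]
}}

```text
clock: 22.62
tcp_pos: [0.6068, 0.2027, 0.3462]
eef_rot: [-0.706, 0.04, 0.706, 0.04]
contact_force: [0.9, -0.2, -0.0]
opening: 0.0352
```

Run:
```python
from plan import *
s=cams.get_image("side");crop("side",s,(130,60,340,200),4,"pics/s11.png")
st()
b1=[.5525,-.2215]; B3=[.506,-.167]
psi=-.114+1.571
rows([(160,[.55,.1,.3],2.2),(160,[.5525,-.1,.2],1.457),(160,[.5525,-.2215,.12],1.457)])
```

```text
t 22.675 TIP [0.6076 0.2028 0.3855] psi 3.028793525767891 x [ 0.0073  0.0008 -1.    ] q [ 0.1973  0.4839  0.68    1.7595 -0.0006 -1.2607] F [-2.9448 -1.6547  3.5424] op 0.03517600849501694
[ 160,1.7,2.18,0.92,0.166,-0.001,0.001,
160,3.4,4.35,1.85,0.332,-0.002,0.002,
160,5.1,6.53,2.77,0.497,-0.004,0.003,
160,6.8,8.7,3.7,0.663,-0.005,0.004,
160,8.5,10.88,4.62,0.829,-0.006,0.005,
160,10.5,14.85,4.14,0.977,-0.006,0.005,
160,12.49,18.82,3.65,1.126,-0.005,0.006,
160,14.49,22.79,3.17,1.275,-0.005,0.006,
160,16.49,26.77,2.68,1.423,-0.005,0.006,
160,18.48,30.74,2.2,1.572,-0.004,0.007,
160,21.15,34.77,1.76,1.572,-0.004,0.007,
160,23.81,38.8,1.32,1.572,-0.004,0.007 ] 12
-- next call needs replanning after this
[ 160,26.47,42.82,0.89,1.572,-0.004,0.007 ] 1
```

View pics/s11.png

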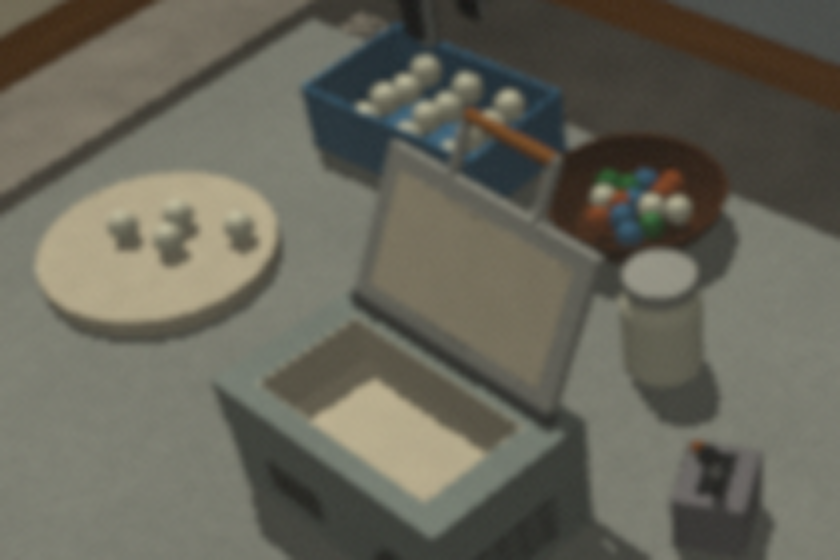

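Run:
```python
from plan import *
st()
rows([(120,[.56,-.06,.28],1.62),(120,[.5525,-.2215,.14],1.457)])
```

```text
t 22.675 TIP [0.6076 0.2028 0.3855] psi 3.028793525767891 x [ 0.0073  0.0008 -1.    ] q [ 0.1973  0.4839  0.68    1.7595 -0.0006 -1.2607] F [-2.9448 -1.6547  3.5424] op 0.03517600849501694
[ 120,1.17,2.96,0.2,0.157,-0.001,0.001,
120,2.33,5.93,0.41,0.313,-0.001,0.001,
120,3.5,8.89,0.61,0.47,-0.002,0.002,
120,4.66,11.85,0.82,0.626,-0.002,0.003,
120,5.83,14.81,1.02,0.783,-0.003,0.004,
120,6.99,17.78,1.23,0.939,-0.003,0.004,
120,8.16,20.74,1.43,1.096,-0.004,0.005,
120,9.33,23.7,1.64,1.252,-0.004,0.006,
120,10.49,26.67,1.84,1.409,-0.005,0.006,
120,13.99,30.71,1.6,1.45,-0.005,0.007,
120,17.48,34.74,1.36,1.49,-0.005,0.007,
120,20.98,38.78,1.12,1.531,-0.004,0.007 ] 12
-- next call needs replanning after this
[ 120,24.47,42.82,0.87,1.572,-0.004,0.007 ] 1
```

Request:
{"fn": "move_arm", "kwargs": {
  "moves": [120,1.2,3,0.2,0.16,0,0,120,2.3,6,0.4,0.31,0,0,120,3.5,9,0.6,0.47,0,0,120,4.7,12,0.8,0.63,0,0,120,5.8,15,1,0.78,0,0,120,7,18,1.2,0.94,0,0,120,8,21,1.4,1.1,0,0,120,9,24,1.6,1.25,0,0,120,10.5,26.7,1.8,1.41,0,0,120,14,30.7,1.6,1.45,0,0,120,17.5,34.7,1.3,1.49,0,0,120,21,38.8,1.1,1.53,0,0]
}}

```text
clock: 24.18
tcp_pos: [0.5525, -0.1824, 0.1341]
eef_rot: [-0.482, 0.518, 0.481, 0.518]
contact_force: [1.0, 0.9, 0.4]
opening: 0.0452
```

```bash
cat > beads.py <<'E'
from plan import *
def beads(show=None):
    # brown-dark reddish tops via recognise net
    out={}
    for n in C:
        im=cams.get_image(n); r=spotter.recognise(n,"bead1")
        out[n]=[(np.array(a["extent"]),a["conf"]) for a in r]
        b=(330,180,425,240) if n=="top" else (310,205,415,290)
        crop(n,im,b,4,f"pics/bb_{n}.png")
    a=cv2.imread("pics/bb_top.png");b=cv2.imread("pics/bb_side.png"); h=max(a.shape[0],b.shape[0])
    o=np.zeros((h,a.shape[1]+b.shape[1],3),np.uint8);o[:a.shape[0],:a.shape[1]]=a;o[:b.shape[0],a.shape[1]:]=b
    if show: cv2.imwrite(show,o)
    return out
if __name__=="__main__":
    import sys; beads(sys.argv[1])
E
python3 - <<'E'
from plan import *
from beads import beads
beads("pics/bb1.png"); st()
rows([(120,[.5525,-.2215,.08],1.457),(120,[.5525,-.2215,.013],1.457,.025)])
E
```

```text
t 24.375 TIP [ 0.5519 -0.1815  0.1676] psi 1.497425367682876 x [-0.0018  0.001  -1.    ] q [-0.4558  0.3514 -0.0566  1.1649  0.     -0.3824] F [ 0.4375 -0.0935  0.6467] op 0.045665936373890124
[ 120,4.38,-0.18,-2,0.02,0,-0.001,
120,8.75,-0.37,-4,0.04,0.001,-0.002,
120,10.99,-0.37,-4,0.04,0.001,-0.002,
120,13.22,-0.38,-4,0.04,0.001,-0.002,
120,15.45,-0.38,-4,0.04,0.001,-0.002 ] 5
```

View pics/bb1.png

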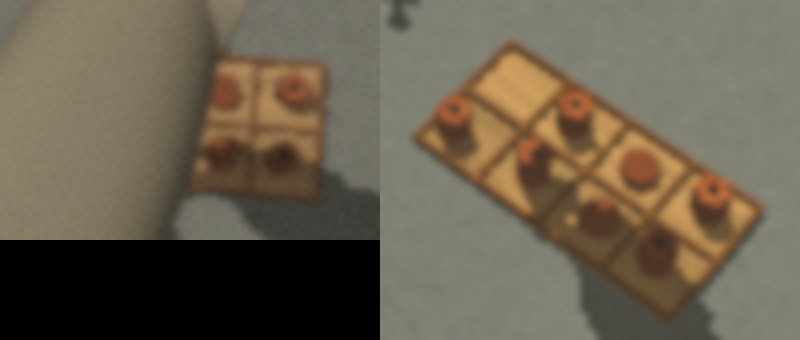

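Request:
{"fn": "move_arm", "kwargs": {
  "moves": [120,4.4,-0.2,-2,0.02,0,0,120,8.7,-0.4,-4,0.04,0,0,120,11,-0.4,-4,0.04,0,0,120,13.2,-0.4,-4,0.04,0,0,120,15.5,-0.4,-4,0.04,0,0,255,15.5,-0.4,-4,0.04,0,0,255,15.5,-0.4,-4,0.04,0,0,255,15.5,-0.4,-4,0.04,0,0,255,15.5,-0.4,-4,0.04,0,0]
}}

```text
clock: 25.5
tcp_pos: [0.5549, -0.2216, -0.0195]
eef_rot: [-0.472, 0.527, 0.471, 0.527]
contact_force: [0.4, -0.2, -0.3]
opening: 0.0233
```

Run:
```python
from plan import *
st()
k=lambda x,y,z:pose(KILN,[x,y,z])[0]
P=monitor.sense()["tcp_pos"]+TO
rows([(255,[P[0],P[1],.14],1.457),(255,k(-.02,-.08,.2),2.9),(255,k(-.005,-.062,.17),3.028)])
```

```text
t 25.5 TIP [ 0.5549 -0.2216  0.014 ] psi 1.459145847725206 x [ 0.0015 -0.0007 -1.    ] q [-0.5143  0.5025 -0.2302  0.8364  0.0001 -0.4027] F [ 0.4171 -0.169  -0.3373] op 0.02326785069363901
[ 255,-4.2,-0.01,-0,0.001,-0,0.001,
255,-8.4,-0.01,-0,0.001,-0,0.001,
255,-12.6,-0.02,-0.01,0.002,-0.001,0.002,
255,-13.27,1.4,3.83,-0.158,-0.001,0.002,
255,-13.94,2.81,7.67,-0.319,-0.001,0.001,
255,-14.61,4.23,11.51,-0.479,-0.001,0.001,
255,-15.28,5.64,15.34,-0.639,-0.001,0.001,
255,-15.95,7.06,19.18,-0.8,-0.001,0.001,
255,-16.62,8.48,23.02,-0.96,-0.001,0.001,
255,-17.29,9.89,26.86,-1.12,-0.001,0.001,
255,-17.97,11.31,30.7,-1.281,-0.001,0.001,
255,-18.64,12.72,34.53,-1.441,-0.002,0.001 ] 12
-- next call needs replanning after this
[ 255,-15.63,11.23,36.33,-1.569,-0.002,0.001 ] 1
```

Request:
{"fn": "move_arm", "kwargs": {
  "moves": [255,-4,0,0,0,0,0,255,-8,0,0,0,0,0,255,-12.6,0,0,0,0,0,255,-13.3,1.4,3.8,-0.16,0,0,255,-14,2.8,7.7,-0.32,0,0,255,-14.6,4.2,11.5,-0.48,0,0,255,-15.3,5.6,15.3,-0.64,0,0,255,-16,7,19.2,-0.8,0,0,255,-16.6,8.5,23,-0.96,0,0,255,-17.3,9.9,26.9,-1.12,0,0,255,-18,11.3,30.7,-1.28,0,0,255,-18.6,12.7,34.5,-1.44,0,0]
}}

```text
clock: 27.0
tcp_pos: [0.4662, 0.1369, 0.1664]
eef_rot: [0.703, -0.084, -0.702, -0.084]
contact_force: [0.5, 0.1, 0.0]
opening: 0.0234
```

Run:
```python
from plan import *
st()
k=lambda x,y,z:pose(KILN,[x,y,z])[0]
rows([(255,k(-.005,-.064,.17),3.028),(255,k(-.005,-.064,.085),3.028,.03)])
im=cams.get_image("side"); crop("side",im,(150,80,330,220),4,"pics/s12.png")
```

```text
t 27.0 TIP [0.4662 0.1369 0.1999] psi 2.903981077952832 x [ 0.0013  0.0002 -1.    ] q [ 0.1201  0.1528 -0.2386  1.1781  0.0001 -1.2131] F [0.5278 0.1376 0.0008] op 0.023402108967351343
[ 255,2.99,-1.69,-1.35,-0.124,-0.001,0,
255,5.82,-1.68,-1.34,-0.124,-0.001,0,
255,8.65,-1.68,-1.34,-0.124,-0.001,0,
255,11.49,-1.68,-1.34,-0.124,-0.001,0 ] 4
```

View pics/s12.png

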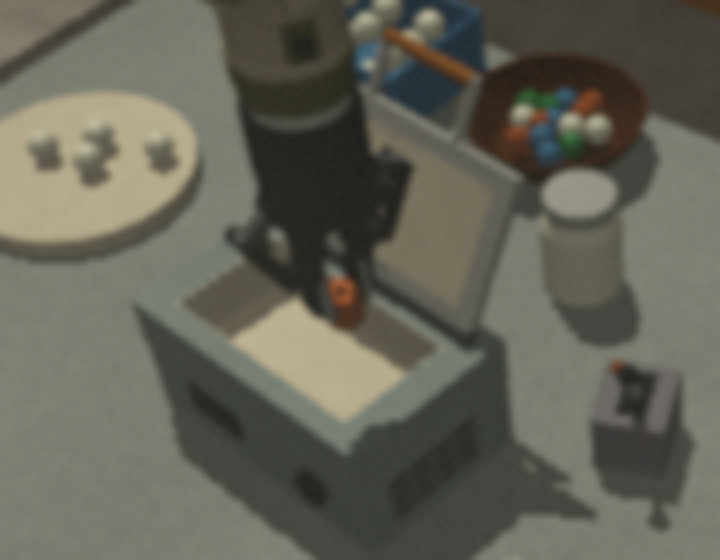

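Request:
{"fn": "move_arm", "kwargs": {
  "moves": [255,3,-1.5,-1.3,-0.12,0,0,255,6,-1.5,-1.3,-0.12,0,0,255,9,-1.5,-1.3,-0.12,0,0,255,11.6,-1.5,-1.3,-0.12,0,0,255,11.6,-1.5,-1.3,-0.12,0,0,160,11.6,-1.5,-1.3,-0.12,0,0,150,11.6,-1.5,-1.3,-0.12,0,0,150,11.6,-1.5,-1.3,-0.12,0,0,150,8,-1.5,-1.3,-0.12,0,0,150,3,-1.5,-1.3,-0.12,0,0,150,-2,-1.5,-1.3,-0.12,0,0]
}}

```text
clock: 28.42
tcp_pos: [0.4824, 0.1471, 0.1873]
eef_rot: [0.706, -0.043, -0.706, -0.043]
contact_force: [0.7, 0.2, 0.2]
opening: 0.0351
```

Run:
```python
from plan import *
st()
rows([(120,[.5,-.06,.20],1.75),(120,[.5,-.215,.13],1.457)])
im=cams.get_image("side"); crop("side",im,(150,80,330,220),4,"pics/s13.png")
```

```text
t 28.425 TIP [0.4824 0.1471 0.2208] psi 3.018989657726474 x [ 0.0002  0.0001 -1.    ] q [ 0.1366  0.1799 -0.1538  1.237   0.0001 -1.3116] F [0.7378 0.1916 0.154 ] op 0.03513334390215248
[ 120,0.26,2.54,-0.53,0.159,-0,0,
120,0.52,5.08,-1.07,0.317,-0,0,
120,0.78,7.63,-1.6,0.476,-0,0,
120,1.04,10.17,-2.14,0.634,-0,0,
120,1.3,12.71,-2.67,0.793,-0,0,
120,1.56,15.25,-3.21,0.952,-0,0,
120,1.81,17.8,-3.74,1.11,-0,0,
120,2.07,20.34,-4.28,1.269,-0,0,
120,4.41,25.47,-4.91,1.367,-0,0,
120,6.74,30.6,-5.54,1.464,-0,0,
120,9.07,35.72,-6.17,1.562,-0,0 ] 11
```

View pics/s13.png

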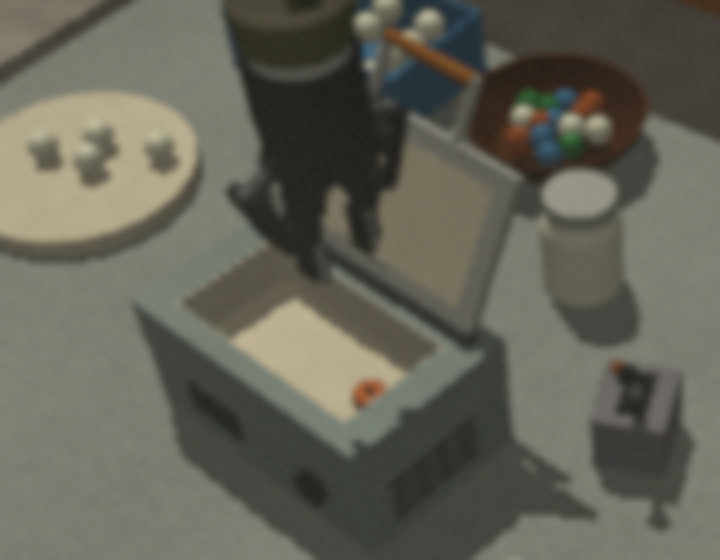

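```bash
cat > kb.py <<'E'
from plan import *
def tok(X):
    d=X[:2]-KILN[:2]; c,s=np.cos(KILN[2]),np.sin(KILN[2]); return np.array([c*d[0]+s*d[1],-s*d[0]+c*d[1]])
if __name__=="__main__":
    import sys
    for i in range(1,len(sys.argv),2):
        x,y=float(sys.argv[i]),float(sys.argv[i+1]); print(tok(onz("side",[(x+.5)/4-.5+150,(y+.5)/4-.5+80],.096)))
E
python3 kb.py 370 388
```

```text
[-0.0026 -0.067 ]
```

Request:
{"fn": "move_arm", "kwargs": {
  "moves": [120,0.3,2.5,-0.5,0.16,0,0,120,0.5,5,-1,0.32,0,0,120,0.8,7.6,-1.6,0.48,0,0,120,1,10.2,-2.1,0.63,0,0,120,1.3,12.7,-2.7,0.79,0,0,120,1.5,15.2,-3.2,0.95,0,0,120,1.8,17.8,-3.7,1.11,0,0,120,2,20.3,-4.3,1.27,0,0,120,4.4,25.5,-4.9,1.37,0,0,120,6.7,30.6,-5.5,1.46,0,0,120,9,35.7,-6.2,1.56,0,0,120,9,35.7,-6.2,1.56,0,0]
}}

```text
clock: 29.98
tcp_pos: [0.4994, -0.2176, 0.0936]
eef_rot: [-0.469, 0.529, 0.471, 0.528]
contact_force: [-0.3, 1.9, 0.6]
opening: 0.0453
```

Run:
```python
from plan import *
from beads import beads
im=cams.get_image("side"); crop("side",im,(310,190,415,290),7,"pics/s14.png"); st()
rows([(120,[.498,-.2187,.06],1.457),(120,[.498,-.2187,.013],1.457,.025)])
```

```text
t 30.025 TIP [ 0.4997 -0.2159  0.128 ] psi 1.4563895569110268 x [-0.0015  0.0013 -1.    ] q [-0.5555  0.3087 -0.2189  1.045   0.0003 -0.4411] F [0.6149 0.9929 0.3406] op 0.045284148952640324
[ 120,3.4,0.06,-0.15,-0,0.001,-0.001,
120,6.8,0.13,-0.31,-0.001,0.001,-0.002,
120,9.15,0.13,-0.31,-0.001,0.001,-0.002,
120,11.5,0.12,-0.31,-0.001,0.001,-0.002 ] 4
```

View pics/s14.png

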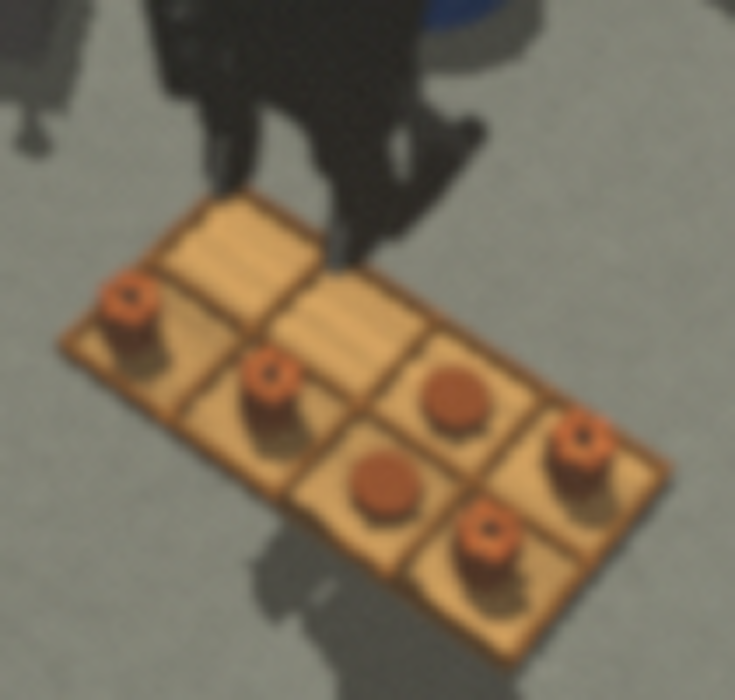

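Request:
{"fn": "move_arm", "kwargs": {
  "moves": [120,3.4,0.1,-0.2,0,0,0,120,6.8,0.2,-0.3,0,0,0,120,9.2,0.2,-0.3,0,0,0,120,11.5,0.2,-0.3,0,0,0,120,11.5,0.2,-0.3,0,0,0,255,11.5,0.2,-0.3,0,0,0,255,11.5,0.2,-0.3,0,0,0,255,11.5,0.2,-0.3,0,0,0,255,11.5,0.2,-0.3,0,0,0]
}}

```text
clock: 31.15
tcp_pos: [0.4996, -0.2177, -0.0179]
eef_rot: [-0.472, 0.526, 0.471, 0.528]
contact_force: [-0.4, 2.6, 7.4]
opening: 0.0241
```

Run:
```python
from plan import *
st()
k=lambda x,y,z:pose(KILN,[x,y,z])[0]
P=monitor.sense()["tcp_pos"]+TO
rows([(255,[P[0],P[1],.12],1.457),(255,k(-.003,-.03,.17),3.028)])
```

```text
t 31.15 TIP [ 0.4996 -0.2177  0.0156] psi 1.4593911963848005 x [ 0.0029 -0.0005 -1.    ] q [-0.559   0.4156 -0.3718  0.7807  0.0011 -0.4476] F [-0.3998  2.6219  7.352 ] op 0.024142137624073214
[ 255,-5.22,-0.02,-0,0.001,-0,0.001,
255,-10.44,-0.03,-0,0.002,-0,0.003,
255,-10.94,0.52,3.98,-0.155,-0,0.003,
255,-11.44,1.06,7.95,-0.312,-0.001,0.003,
255,-11.94,1.61,11.93,-0.469,-0.001,0.003,
255,-12.44,2.16,15.91,-0.626,-0.001,0.003,
255,-12.95,2.71,19.88,-0.783,-0.001,0.003,
255,-13.45,3.26,23.86,-0.94,-0.002,0.003,
255,-13.95,3.8,27.84,-1.097,-0.002,0.003,
255,-14.45,4.35,31.81,-1.254,-0.002,0.002,
255,-14.96,4.9,35.79,-1.412,-0.002,0.002,
255,-15.46,5.45,39.77,-1.569,-0.002,0.002 ] 12
```

Request:
{"fn": "move_arm", "kwargs": {
  "moves": [255,-5,0,0,0,0,0,255,-10.4,0,0,0,0,0,255,-11,0.5,4,-0.16,0,0,255,-11.4,1,8,-0.31,0,0,255,-12,1.6,12,-0.47,0,0,255,-12.4,2.2,16,-0.63,0,0,255,-13,2.7,20,-0.78,0,0,255,-13.5,3.3,24,-0.94,0,0,255,-14,3.8,28,-1.1,0,0,255,-14.5,4.4,32,-1.25,0,0,255,-15,4.9,36,-1.41,0,0,255,-15.5,5.4,39.8,-1.57,0,0]
}}

```text
clock: 32.65
tcp_pos: [0.4891, 0.1853, 0.1363]
eef_rot: [0.707, -0.038, -0.706, -0.038]
contact_force: [0.5, -0.5, -0.0]
opening: 0.0239
```

Run:
```python
from plan import *
st()
k=lambda x,y,z:pose(KILN,[x,y,z])[0]
rows([(255,k(-.003,-.027,.084),3.028,.03)])
im=cams.get_image("side"); crop("side",im,(150,80,330,220),4,"pics/s15.png")
```

```text
t 32.65 TIP [0.4891 0.1853 0.1698] psi 3.0343905878600244 x [ 0.0014  0.0002 -1.    ] q [ 0.2087  0.239  -0.2061  1.1243 -0.0001 -1.2549] F [ 0.4847 -0.5154 -0.0125] op 0.023863233371213002
[ 255,2.86,-0.04,-0,0.002,-0,0,
255,5.72,-0.09,-0.01,0.004,-0.001,0,
255,8.59,-0.13,-0.01,0.006,-0.001,0 ] 3
```

View pics/s15.png

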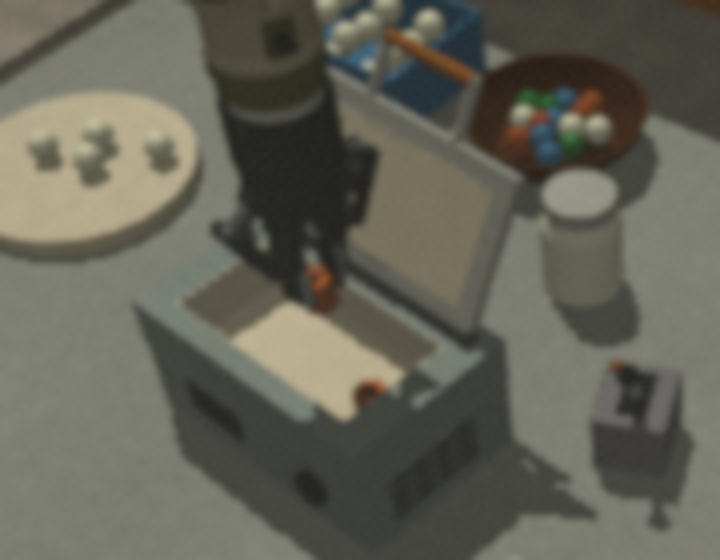

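Request:
{"fn": "move_arm", "kwargs": {
  "moves": [255,2.9,-0.1,0,0,0,0,255,5.7,-0.1,0,0,0,0,255,8.5,-0.1,0,0,0,0,255,8.5,-0.1,0,0,0,0,160,8.5,-0.1,0,0,0,0,150,8.5,-0.1,0,0,0,0,150,8.5,-0.1,0,0,0,0,150,4,-0.1,0,0,0,0,150,0,-0.1,0,0,0,0,150,-5,-0.1,0,0,0,0]
}}

```text
clock: 33.95
tcp_pos: [0.4886, 0.1849, 0.1867]
eef_rot: [-0.706, 0.04, 0.706, 0.04]
contact_force: [0.7, -0.4, -0.4]
opening: 0.035
```

Run:
```python
from plan import *
from fit import un
st()
im=cams.get_image("side"); crop("side",im,(150,80,330,220),4,"pics/s16.png")
V=lambda p:un(p,310,190,7)
B3=onz("side",V((130,296)),.030); B2=onz("side",V((583,437)),.03); B5=onz("side",V((490,530)),.03); print(B3,B2,B5, onz("side",V((270,374)),.03))
# B3 from last picture; jaw along x (psi 3.028)
rows([(120,[.52,-.06,.18],3.028),(120,[B3[0],B3[1],.10],3.028)])
```

```text
t 33.95 TIP [0.4886 0.1849 0.2202] psi 3.0289118278741425 x [-0.0007 -0.0001 -1.    ] q [ 0.2079  0.2154 -0.1107  1.2454  0.0001 -1.2502] F [ 0.7233 -0.3999 -0.359 ] op 0.035001106010578584
[ 0.5008 -0.1512  0.03  ] [ 0.5441 -0.3352  0.03  ] [ 0.4864 -0.3245  0.03  ] [ 0.5003 -0.2181  0.03  ]
[ 120,0.95,4.82,-1.1,0,-0.002,0.001,
120,1.9,9.65,-2.2,0,-0.004,0.001,
120,2.84,14.47,-3.29,0.001,-0.006,0.002,
120,3.79,19.29,-4.39,0.001,-0.008,0.003,
120,4.74,24.11,-5.49,0.001,-0.01,0.003,
120,7.39,27.21,-5.17,0.001,-0.01,0.003,
120,10.05,30.31,-4.85,0.001,-0.01,0.003,
120,12.7,33.41,-4.53,0.001,-0.01,0.003 ] 8
```

View pics/s16.png

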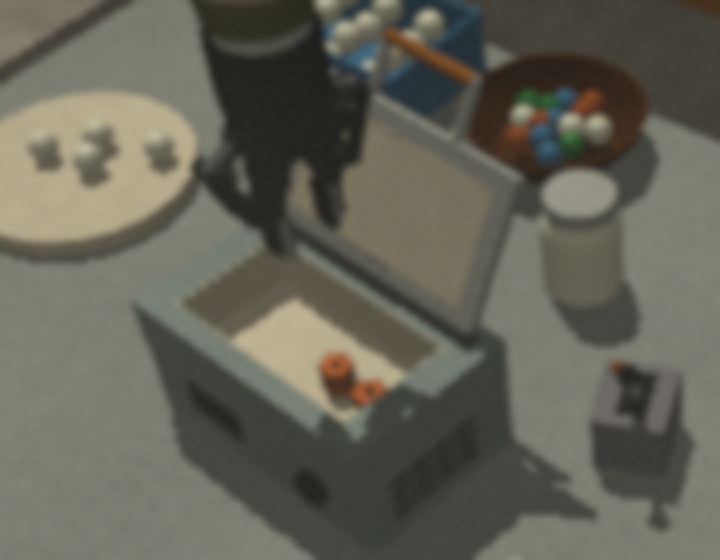

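Request:
{"fn": "move_arm", "kwargs": {
  "moves": [120,1,4.8,-1.1,0,0,0,120,1.9,9.6,-2.2,0,0,0,120,2.8,14.5,-3.3,0,0,0,120,3.8,19.3,-4.4,0,0,0,120,4.7,24.1,-5.5,0,0,0,120,7.4,27.2,-5.2,0,0,0,120,10,30.3,-4.8,0,0,0,120,12,33.4,-4.5,0,0,0,120,12,33.4,-4.5,0,0,0]
}}

```text
clock: 35.12
tcp_pos: [0.4949, -0.1531, 0.0641]
eef_rot: [-0.705, 0.041, 0.707, 0.041]
contact_force: [-0.0, -0.2, 1.0]
opening: 0.0452
```

Run:
```python
from plan import *
im=cams.get_image("side"); crop("side",im,(290,180,415,290),5,"pics/s17.png"); st()
rows([(120,[.4995,-.1515,.015],3.028,.03)])
```

```text
t 35.175 TIP [ 0.4957 -0.1524  0.0986] psi 3.0269320792487426 x [-0.0009  0.0009 -1.    ] q [-0.4534  0.2863 -0.329   0.9567  0.0004 -1.9095] F [-0.7836  0.2287  0.1286] op 0.0452395350960953
[ 120,2.79,-0.04,-0.13,-0,0,0,
120,5.57,-0.08,-0.25,-0.001,0.001,0.001,
120,8.36,-0.12,-0.38,-0.001,0.001,0.001 ] 3
```

View pics/s17.png

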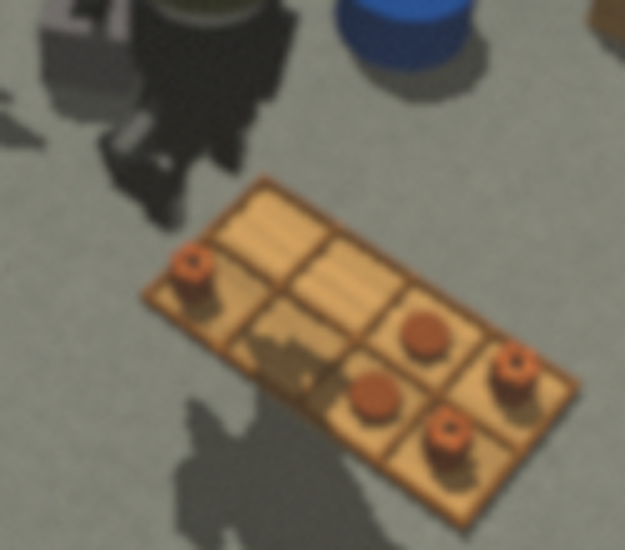

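Request:
{"fn": "move_arm", "kwargs": {
  "moves": [120,2.8,0,-0.2,0,0,0,120,5.6,-0.1,-0.3,0,0,0,120,8.4,-0.1,-0.4,0,0,0,120,8.4,-0.1,-0.4,0,0,0,255,8.4,-0.1,-0.4,0,0,0,255,8.4,-0.1,-0.4,0,0,0,255,8.4,-0.1,-0.4,0,0,0,255,8.4,-0.1,-0.4,0,0,0,255,5,-0.1,-0.4,0,0,0,255,0,-0.1,-0.4,0,0,0,255,-3,-0.1,-0.4,0,0,0]
}}

```text
clock: 36.55
tcp_pos: [0.5016, -0.1521, 0.0986]
eef_rot: [0.707, -0.04, -0.705, -0.039]
contact_force: [-0.2, -0.3, -0.3]
opening: 0.0238
```

Run:
```python
from plan import *
im=cams.get_image("side"); crop("side",im,(290,160,415,290),5,"pics/s18.png"); st()
k=lambda x,y,z:pose(KILN,[x,y,z])[0]
rows([(255,k(-.003,.008,.17),3.028)])
```

```text
t 36.6 TIP [ 0.5034 -0.1529  0.1356] psi 3.0289624194187934 x [ 0.008  -0.0039 -1.    ] q [-0.4475  0.261  -0.2652  1.0357 -0.     -1.9056] F [0.4915 0.3437 2.0048] op 0.023874944070854574
[ 255,-0.51,-5.3,0.74,0,-0.001,-0,
255,-1.03,-10.59,1.47,0,-0.002,-0.001,
255,-1.54,-15.89,2.21,0,-0.004,-0.001,
255,-2.05,-21.18,2.95,0.001,-0.005,-0.002,
255,-2.57,-26.48,3.69,0.001,-0.006,-0.002,
255,-3.08,-31.77,4.42,0.001,-0.007,-0.003,
255,-3.6,-37.07,5.16,0.001,-0.008,-0.003 ] 7
```

View pics/s18.png

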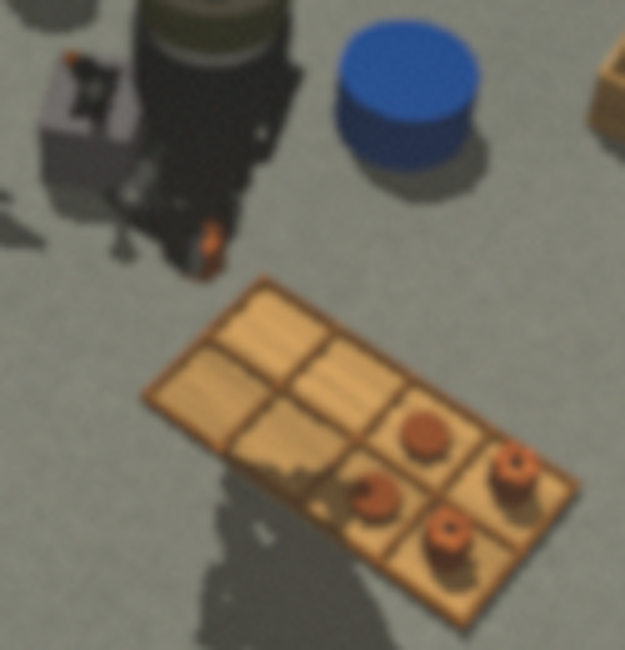

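Request:
{"fn": "move_arm", "kwargs": {
  "moves": [255,-2.5,-5,0.7,0,0,0,255,-3.5,-10.6,1.5,0,0,0,255,-3.5,-15.9,2.2,0,0,0,255,-3.5,-21.2,2.9,0,0,0,255,-3.5,-26.5,3.7,0,0,0,255,-3.5,-31.8,4.4,0,0,0,255,-3.5,-37,5.1,0,0,0,255,-3.5,-37,5.1,0,0,0]
}}

```text
clock: 37.6
tcp_pos: [0.491, 0.2252, 0.1308]
eef_rot: [0.706, -0.038, -0.706, -0.038]
contact_force: [-1.1, 0.2, 0.3]
opening: 0.024
```

Run:
```python
from plan import *
im=cams.get_image("side"); crop("side",im,(150,80,330,220),4,"pics/s19.png"); st()
k=lambda x,y,z:pose(KILN,[x,y,z])[0]
rows([(255,k(-.003,.009,.085),3.028,.03)])
```

```text
t 37.65 TIP [0.491  0.2234 0.1642] psi 3.0324131832812746 x [ 0.0006 -0.0001 -1.    ] q [ 0.2784  0.2735 -0.1744  1.1223 -0.0002 -1.1833] F [-0.0847 -0.4687  0.0742] op 0.02377762949089599
[ 255,2.64,0.03,-0.09,0.001,-0,0,
255,5.28,0.05,-0.18,0.003,-0,0,
255,7.92,0.08,-0.27,0.004,-0.001,0 ] 3
```

View pics/s19.png

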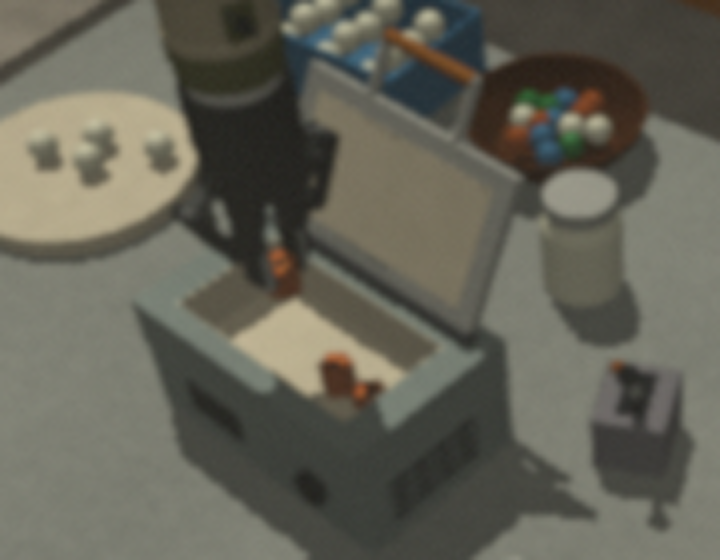

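Request:
{"fn": "move_arm", "kwargs": {
  "moves": [255,2.6,0,-0.1,0,0,0,255,5.2,0,-0.2,0,0,0,255,7.9,0.1,-0.2,0,0,0,255,7.9,0.1,-0.2,0,0,0,160,7.9,0.1,-0.2,0,0,0,150,7.9,0.1,-0.2,0,0,0,150,7.9,0.1,-0.2,0,0,0,150,4,0.1,-0.2,0,0,0,150,0,0.1,-0.2,0,0,0,150,-5,0.1,-0.2,0,0,0]
}}

```text
clock: 38.9
tcp_pos: [0.4926, 0.2207, 0.1816]
eef_rot: [-0.706, 0.04, 0.706, 0.04]
contact_force: [1.1, -0.3, -0.1]
opening: 0.0352
```

Run:
```python
from plan import *
st()
im=cams.get_image("side"); crop("side",im,(150,80,330,220),4,"pics/s20.png")
rows([(120,[.52,-.0,.22],2.2),(120,[.535,-.32,.14],1.457)])
```

```text
t 38.9 TIP [0.4926 0.2207 0.2151] psi 3.0291994778625417 x [-0.0009 -0.0002 -1.    ] q [ 0.2724  0.2507 -0.0775  1.2434  0.     -1.186 ] F [ 1.1338 -0.2561 -0.0737] op 0.03520296091676053
[ 120,0.05,4.35,-0.97,0.166,-0.001,0.001,
120,0.09,8.71,-1.95,0.332,-0.003,0.003,
120,0.14,13.06,-2.92,0.498,-0.004,0.004,
120,0.19,17.41,-3.89,0.664,-0.006,0.006,
120,0.23,21.77,-4.86,0.829,-0.007,0.007,
120,1.56,27.04,-5.7,0.953,-0.007,0.008,
120,2.88,32.32,-6.53,1.077,-0.006,0.008,
120,4.2,37.6,-7.36,1.201,-0.006,0.009,
120,5.52,42.87,-8.2,1.325,-0.005,0.009,
120,6.84,48.15,-9.03,1.449,-0.005,0.01,
120,8.16,53.43,-9.86,1.572,-0.004,0.01 ] 11
```

View pics/s20.png

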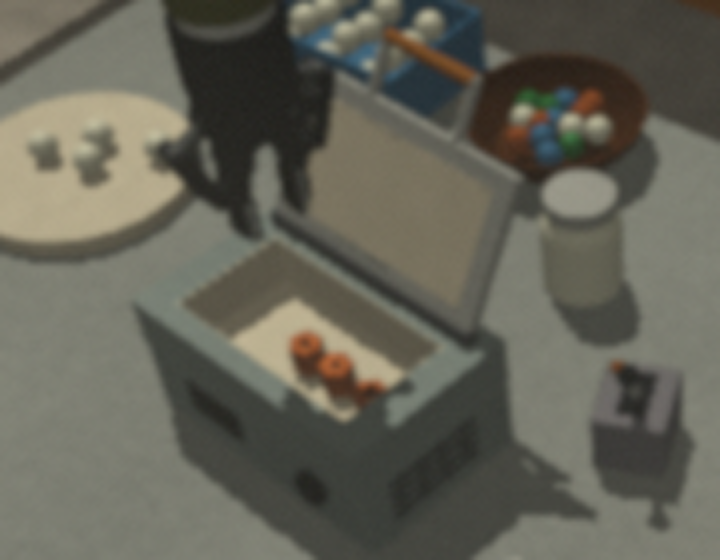

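Request:
{"fn": "move_arm", "kwargs": {
  "moves": [120,0,4.4,-1,0.17,0,0,120,0,8.7,-2,0.33,0,0,120,0,13,-3,0.5,0,0,120,0,17.4,-3.9,0.66,0,0,120,0,21.8,-4.9,0.83,0,0,120,1.5,27,-5.7,0.95,0,0,120,2.9,32.3,-6.5,1.08,0,0,120,4.2,37.6,-7.4,1.2,0,0,120,5.5,42.9,-8.2,1.33,0,0,120,6.8,48,-9,1.45,0,0,120,8,53.4,-9.9,1.57,0,0,120,8,53.4,-9.9,1.57,0,0]
}}

```text
clock: 40.45
tcp_pos: [0.531, -0.3246, 0.099]
eef_rot: [-0.47, 0.529, 0.47, 0.528]
contact_force: [-0.4, -0.6, -0.2]
opening: 0.0447
```

Run:
```python
from plan import *
from fit import un
im=cams.get_image("side"); crop("side",im,(310,190,415,290),7,"pics/s21.png"); st()
rows([(120,[.542,-.3353,.06],1.457),(120,[.542,-.3353,.015],1.457,.025)])
```

```text
t 40.5 TIP [ 0.531  -0.3224  0.1331] psi 1.456797974131154 x [-0.0007  0.0009 -1.    ] q [-0.675   0.4452 -0.0022  1.1245  0.0003 -0.561 ] F [-0.2369  0.2569  0.1208] op 0.045151762066625856
[ 120,3.66,-0.62,-0.58,-0,0,-0,
120,7.31,-1.25,-1.16,-0,0.001,-0.001,
120,9.56,-1.25,-1.17,-0,0.001,-0.001,
120,11.81,-1.25,-1.17,-0,0.001,-0.001 ] 4
```

View pics/s21.png

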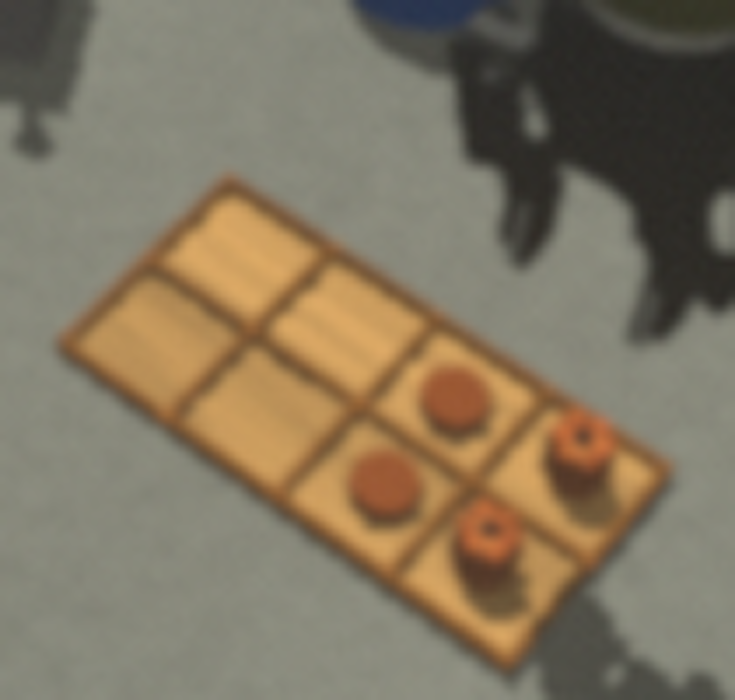

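Request:
{"fn": "move_arm", "kwargs": {
  "moves": [120,3.7,-0.6,-0.6,0,0,0,120,7.3,-1.2,-1.2,0,0,0,120,9.6,-1.2,-1.2,0,0,0,120,11.8,-1.2,-1.2,0,0,0,120,11.8,-1.2,-1.2,0,0,0,255,11.8,-1.2,-1.2,0,0,0,255,11.8,-1.2,-1.2,0,0,0,255,11.8,-1.2,-1.2,0,0,0,255,11.8,-1.2,-1.2,0,0,0,255,8,-1.2,-1.2,0,0,0,255,3,-1.2,-1.2,0,0,0]
}}

```text
clock: 41.88
tcp_pos: [0.541, -0.3335, 0.0702]
eef_rot: [-0.47, 0.527, 0.472, 0.527]
contact_force: [0.1, -1.1, -0.7]
opening: 0.0229
```

Run:
```python
from plan import *
st()
k=lambda x,y,z:pose(KILN,[x,y,z])[0]
rows([(255,k(-.003,.045,.17),3.028)])
```

```text
t 41.875 TIP [ 0.541  -0.3335  0.1037] psi 1.4588504341587436 x [-0.0025  0.0019 -1.    ] q [-0.6786  0.4924 -0.002   1.0795 -0.     -0.5667] F [ 0.1183 -1.0851 -0.6513] op 0.022929514525993854
[ 255,-0.65,1.09,5.83,-0.157,0,-0,
255,-1.3,2.19,11.66,-0.314,0.001,-0,
255,-1.95,3.28,17.5,-0.471,0.001,-0,
255,-2.6,4.37,23.33,-0.628,0.001,-0,
255,-3.25,5.46,29.16,-0.785,0.002,-0,
255,-3.9,6.56,34.99,-0.941,0.002,-0,
255,-4.55,7.65,40.83,-1.098,0.002,-0.001,
255,-5.2,8.74,46.66,-1.255,0.003,-0.001,
255,-5.85,9.83,52.49,-1.412,0.003,-0.001,
255,-6.5,10.93,58.32,-1.569,0.003,-0.001 ] 10
```

Request:
{"fn": "move_arm", "kwargs": {
  "moves": [255,-3,1.1,5.8,-0.16,0,0,255,-6,2.2,11.6,-0.31,0,0,255,-6.5,3.3,17.5,-0.47,0,0,255,-6.5,4.4,23.3,-0.63,0,0,255,-6.5,5.5,29.2,-0.78,0,0,255,-6.5,6.6,35,-0.94,0,0,255,-6.5,7.6,40.8,-1.1,0,0,255,-6.5,8.7,46.6,-1.25,0,0,255,-6.5,9.8,52.5,-1.41,0,0,255,-6.5,10.9,58.3,-1.57,0,0,255,-6.5,10.9,58.3,-1.57,0,0]
}}

```text
clock: 43.25
tcp_pos: [0.4982, 0.261, 0.1358]
eef_rot: [0.706, -0.037, -0.706, -0.038]
contact_force: [-0.6, -0.7, 0.1]
opening: 0.0226
```

Run:
```python
from plan import *
im=cams.get_image("side"); crop("side",im,(150,80,330,220),4,"pics/s22.png"); st()
k=lambda x,y,z:pose(KILN,[x,y,z])[0]
rows([(255,k(-.003,.044,.085),3.028,.03)])
```

```text
t 43.3 TIP [0.4983 0.2589 0.1691] psi 3.0320904273454348 x [ 0.0004 -0.0002 -1.    ] q [ 0.3364  0.3122 -0.1087  1.1497 -0.0003 -1.1249] F [ 0.9379 -0.5523 -0.2976] op 0.022927288426887932
[ 255,2.8,0.06,0.02,0.001,-0,-0,
255,5.61,0.12,0.04,0.003,-0,-0,
255,8.41,0.18,0.05,0.004,-0,-0 ] 3
```

View pics/s22.png

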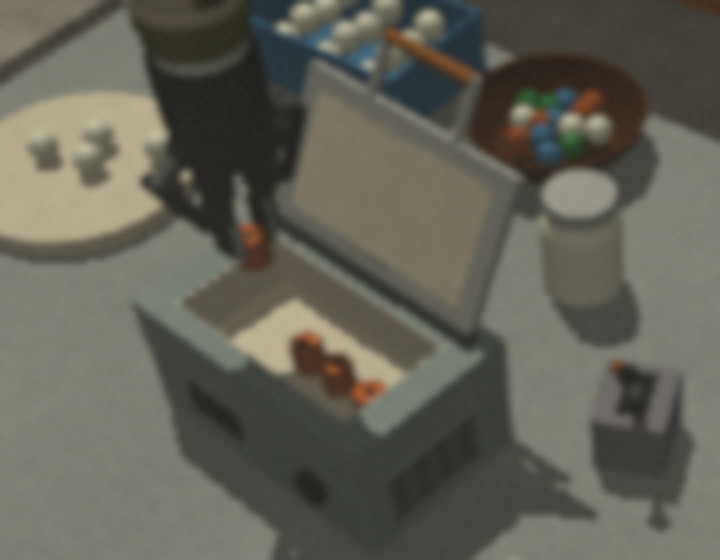

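Request:
{"fn": "move_arm", "kwargs": {
  "moves": [255,2.8,0.1,0,0,0,0,255,5.6,0.2,0,0,0,0,255,8.4,0.3,0,0,0,0,255,8.4,0.3,0,0,0,0,160,8.4,0.3,0,0,0,0,150,8.4,0.3,0,0,0,0,150,8.4,0.3,0,0,0,0,150,4,0.3,0,0,0,0,150,0,0.3,0,0,0,0,150,-5,0.3,0,0,0,0]
}}

```text
clock: 44.55
tcp_pos: [0.4979, 0.2542, 0.1865]
eef_rot: [-0.706, 0.04, 0.706, 0.04]
contact_force: [0.7, -1.0, 0.5]
opening: 0.035
```

Run:
```python
from plan import *
st()
im=cams.get_image("side"); crop("side",im,(150,80,330,220),4,"pics/s23.png")
rows([(120,[.50,-.0,.22],2.2),(120,[.48,-.31,.14],1.457)])
```

```text
t 44.55 TIP [0.4979 0.2542 0.22  ] psi 3.0291493259421096 x [-0.001  -0.0003 -1.    ] q [ 0.3284  0.2863 -0.0179  1.2677  0.     -1.13  ] F [ 0.7176 -0.986   0.528 ] op 0.03503531333619736
[ 120,0.14,5.08,-0.55,0.166,-0.001,0.002,
120,0.28,10.16,-1.09,0.332,-0.003,0.003,
120,0.42,15.24,-1.64,0.498,-0.004,0.005,
120,0.55,20.31,-2.19,0.663,-0.005,0.006,
120,0.69,25.39,-2.74,0.829,-0.007,0.008,
120,2.01,30.57,-2.97,0.953,-0.006,0.008,
120,3.32,35.75,-3.21,1.077,-0.006,0.009,
120,4.63,40.92,-3.44,1.201,-0.005,0.009,
120,5.95,46.1,-3.68,1.325,-0.005,0.01,
120,7.26,51.28,-3.92,1.448,-0.004,0.01,
120,8.57,56.46,-4.15,1.572,-0.004,0.011 ] 11
```

View pics/s23.png

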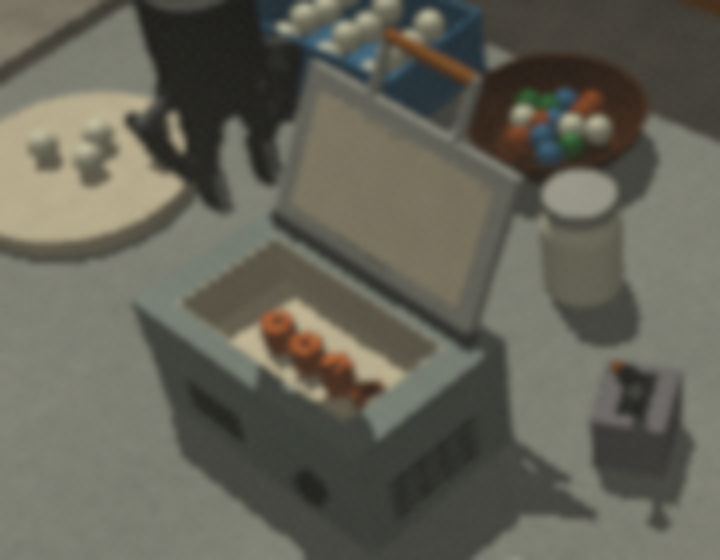

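Four are in. Now the last bead.

Request:
{"fn": "move_arm", "kwargs": {
  "moves": [120,0.1,5,-0.5,0.17,0,0,120,0.3,10,-1.1,0.33,0,0,120,0.4,15,-1.6,0.5,0,0,120,0.5,20.3,-2.2,0.66,0,0,120,0.7,25.4,-2.7,0.83,0,0,120,2,30.6,-3,0.95,0,0,120,3.3,35.7,-3.2,1.08,0,0,120,4.6,41,-3.4,1.2,0,0,120,6,46,-3.7,1.32,0,0,120,7.3,51.3,-3.9,1.45,0,0,120,8.5,56.5,-4.1,1.57,0,0,120,8.5,56.5,-4.1,1.57,0,0]
}}

```text
clock: 46.1
tcp_pos: [0.475, -0.315, 0.0993]
eef_rot: [-0.47, 0.529, 0.47, 0.528]
contact_force: [0.1, 0.0, -0.6]
opening: 0.0452
```

Run:
```python
from plan import *
im=cams.get_image("side"); crop("side",im,(310,190,415,290),7,"pics/s24.png"); st()
rows([(120,[.4845,-.3245,.06],1.457),(120,[.4845,-.3245,.015],1.457,.025)])
```

```text
t 46.15 TIP [ 0.4751 -0.3129  0.1333] psi 1.4567053000292016 x [-0.0006  0.0009 -1.    ] q [-0.7237  0.3488 -0.1477  1.0754  0.0002 -0.6096] F [ 0.0278  0.4214 -0.8716] op 0.0455769754445062
[ 120,3.66,-0.54,-0.52,-0,0,-0,
120,7.33,-1.07,-1.05,-0,0.001,-0.001,
120,9.58,-1.07,-1.05,-0,0.001,-0.001,
120,11.83,-1.07,-1.05,-0,0.001,-0.001 ] 4
```

View pics/s24.png

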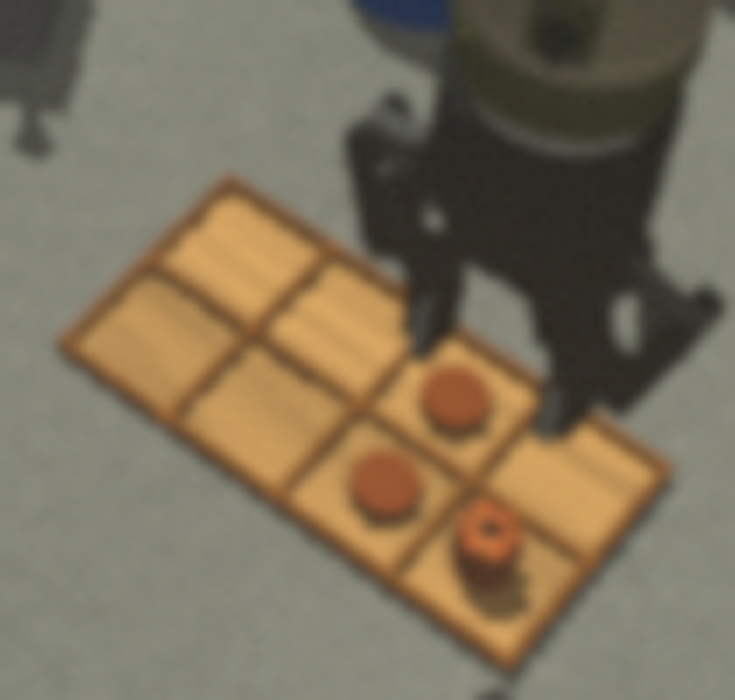

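Request:
{"fn": "move_arm", "kwargs": {
  "moves": [130,3.7,-0.5,-0.6,0,0,0,130,7.3,-1,-1.2,0,0,0,130,9.6,-1,-1.2,0,0,0,130,11.8,-1,-1.2,0,0,0,130,11.8,-1,-1.2,0,0,0,255,11.8,-1,-1.2,0,0,0,255,11.8,-1,-1.2,0,0,0,255,11.8,-1,-1.2,0,0,0,255,11.8,-1,-1.2,0,0,0,255,8,-1,-1.2,0,0,0,255,3,-1,-1.2,0,0,0]
}}

```text
clock: 47.52
tcp_pos: [0.4832, -0.324, 0.0702]
eef_rot: [-0.47, 0.527, 0.472, 0.527]
contact_force: [0.2, -0.4, 1.0]
opening: 0.023
```

Run:
```python
from plan import *
st()
k=lambda x,y,z:pose(KILN,[x,y,z])[0]
rows([(255,k(-.003,.076,.17),3.028,.0625)])
```

```text
t 47.525 TIP [ 0.4832 -0.324   0.1037] psi 1.4587734934432677 x [-0.0025  0.0021 -1.    ] q [-0.7286  0.3955 -0.1553  1.0233 -0.0001 -0.6165] F [ 0.1572 -0.3654  1.0315] op 0.02296213996864073
[ 255,-0.65,0.51,6.11,-0.157,0,-0,
255,-1.3,1.01,12.22,-0.314,0.001,-0,
255,-1.95,1.52,18.34,-0.471,0.001,-0,
255,-2.6,2.03,24.45,-0.628,0.001,-0,
255,-3.25,2.54,30.56,-0.785,0.002,-0,
255,-3.9,3.04,36.67,-0.942,0.002,-0,
255,-4.55,3.55,42.79,-1.098,0.002,-0.001,
255,-5.2,4.06,48.9,-1.255,0.003,-0.001,
255,-5.85,4.57,55.01,-1.412,0.003,-0.001,
255,-6.5,5.07,61.12,-1.569,0.004,-0.001 ] 10
```

Request:
{"fn": "move_arm", "kwargs": {
  "moves": [255,-3,0.5,5.5,-0.16,0,0,255,-6,1,11,-0.31,0,0,255,-6.5,1.5,16.6,-0.47,0,0,255,-6.5,2,22.2,-0.63,0,0,255,-6.5,2.5,27.8,-0.78,0,0,255,-6.5,3,33.4,-0.94,0,0,255,-6.5,3.5,39,-1.1,0,0,255,-6.5,4,44.6,-1.25,0,0,255,-6.5,4.5,50.2,-1.41,0,0,255,-6.5,5,55.8,-1.57,0,0,255,-6.5,5,61,-1.57,0,0,255,-6.5,5,61,-1.57,0,0]
}}

```text
clock: 49.02
tcp_pos: [0.5027, 0.2902, 0.1353]
eef_rot: [0.706, -0.038, -0.706, -0.038]
contact_force: [-0.3, -1.0, -0.4]
opening: 0.0233
```

Run:
```python
from plan import *
im=cams.get_image("side"); crop("side",im,(150,80,330,220),4,"pics/s25.png"); st()
k=lambda x,y,z:pose(KILN,[x,y,z])[0]
rows([(255,k(-.003,.075,.086),3.028,.03)])
```

```text
t 49.075 TIP [0.5024 0.2883 0.1687] psi 3.0319531192094598 x [-0.0001 -0.0003 -1.    ] q [ 0.3826  0.3459 -0.0615  1.1635 -0.0003 -1.0785] F [ 0.1987 -0.2319  0.7377] op 0.02268658707384942
[ 255,2.76,0.02,0.04,0.001,0,-0,
255,5.52,0.03,0.08,0.003,0,-0,
255,8.27,0.05,0.12,0.004,0,-0 ] 3
```

View pics/s25.png

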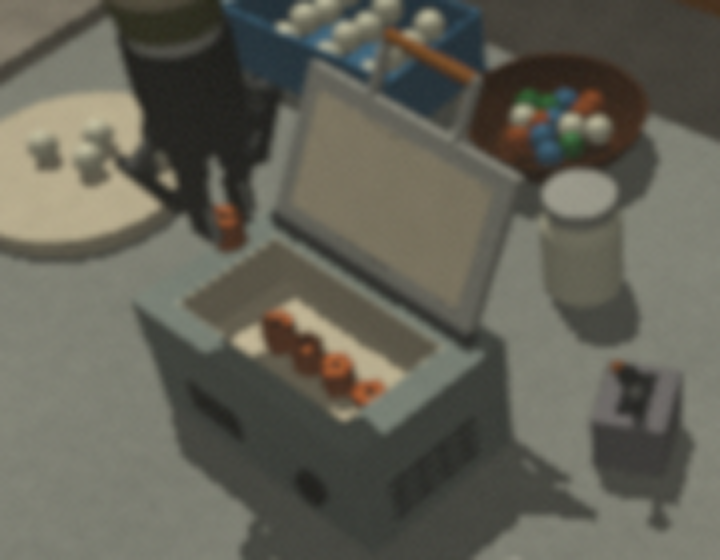

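Request:
{"fn": "move_arm", "kwargs": {
  "moves": [255,2.8,0.2,0.1,0,0,0,255,5.5,0.2,0.1,0,0,0,255,8.3,0.2,0.1,0,0,0,255,8.3,0.2,0.1,0,0,0,160,8.3,0.2,0.1,0,0,0,150,8.3,0.2,0.1,0,0,0,150,8.3,0.2,0.1,0,0,0,150,4,0.2,0.1,0,0,0,150,0,0.2,0.1,0,0,0,150,-5,0.2,0.1,0,0,0]
}}

```text
clock: 50.32
tcp_pos: [0.501, 0.285, 0.1866]
eef_rot: [-0.706, 0.04, 0.706, 0.04]
contact_force: [0.4, -0.9, -0.0]
opening: 0.0351
```

Run:
```python
from plan import *
st()
im=cams.get_image("side"); crop("side",im,(150,80,330,220),4,"pics/s26.png")
```

```text
t 50.325 TIP [0.501  0.285  0.2201] psi 3.02920521591356 x [-0.0007 -0.0003 -1.    ] q [ 0.378   0.3197  0.0285  1.2804  0.     -1.0805] F [ 0.424  -0.8877 -0.0163] op 0.03505305119186371
```

View pics/s26.png

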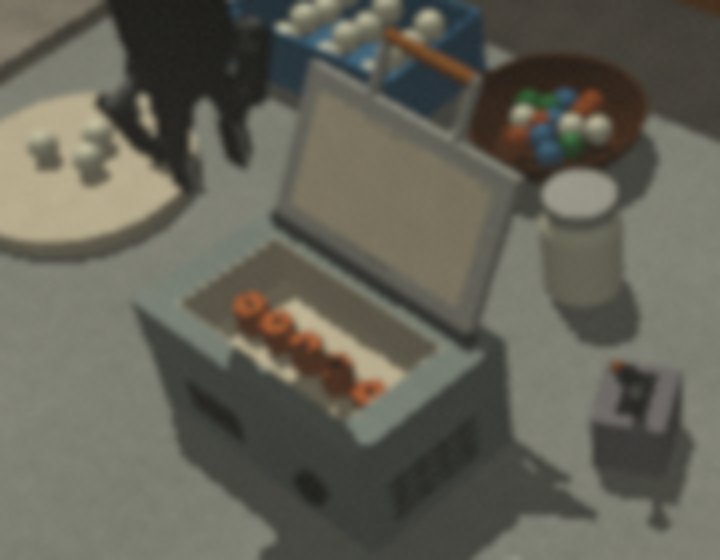

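Run:
```python
from plan import *
k=lambda x,y,z:pose(KILN,[x,y,z])[0]
print(proj("side",k(.153,0,.272)),"seen 257.4,93.6")
rows([(255,[.501,.285,.36],3.0),(255,k(.19,.0,.37),1.457)])
```

```text
[[257.818   94.9141]] seen 257.4,93.6
[ 255,-4.4,0.03,0.06,0.01,-0.003,0.002,
255,-8.8,0.07,0.12,0.02,-0.006,0.003,
255,-13.19,0.1,0.18,0.029,-0.009,0.005,
255,-13.28,0.83,-1.75,0.184,-0.009,0.006,
255,-13.37,1.55,-3.67,0.338,-0.008,0.006,
255,-13.45,2.28,-5.6,0.492,-0.008,0.007,
255,-13.54,3,-7.53,0.647,-0.007,0.008,
255,-13.62,3.72,-9.46,0.801,-0.007,0.008,
255,-13.71,4.45,-11.38,0.955,-0.006,0.009,
255,-13.8,5.17,-13.31,1.109,-0.005,0.009,
255,-13.88,5.89,-15.24,1.264,-0.005,0.01,
255,-13.97,6.62,-17.17,1.418,-0.004,0.011 ] 12
-- next call needs replanning after this
[ 255,-14.05,7.34,-19.1,1.572,-0.003,0.011 ] 1
```

Request:
{"fn": "move_arm", "kwargs": {
  "moves": [255,-5,0,0.1,0,0,0,255,-10,0,0.1,0,0,0,255,-14,0.1,0.2,0.03,0,0,255,-14,0.8,-1.7,0.18,0,0,255,-14,1.5,-3.7,0.34,0,0,255,-14,2.3,-5.6,0.5,0,0,255,-14,3,-7.5,0.65,0,0,255,-14,3.7,-9.5,0.8,0,0,255,-14,4.4,-11.4,0.95,0,0,255,-14,5.2,-13.3,1.11,0,0,255,-14,6,-15.2,1.26,0,0,255,-14,6.6,-17.2,1.42,0,0]
}}

```text
clock: 51.88
tcp_pos: [0.6656, 0.1999, 0.326]
eef_rot: [0.508, -0.491, -0.508, -0.492]
contact_force: [1.2, -0.1, 0.7]
opening: -0.0
```

Run:
```python
from plan import *
k=lambda x,y,z:pose(KILN,[x,y,z])[0]
st()
rows([(255,k(.19,.0,.36),1.457),(255,k(.19,0,.26),1.457,.05)])
```

```text
t 51.875 TIP [0.6656 0.1999 0.3595] psi 1.6038939463662947 x [ 0.0009  0.0002 -1.    ] q [0.1764 0.6257 0.8544 1.7986 0.     0.1433] F [ 1.209  -0.1273  0.6665] op -1.0690618610985639e-05
[ 255,-0.05,-1.85,-0.9,0.147,0,0.001,
255,4.95,-1.85,-0.9,0.147,0,0.001,
255,9.95,-1.84,-0.91,0.147,0,0.001 ] 3
```

Request:
{"fn": "move_arm", "kwargs": {
  "moves": [255,0,-2.2,-0.9,0.15,0,0,255,0,-2.2,-0.9,0.15,0,0,255,5,-2.2,-0.9,0.15,0,0,255,9.9,-2.2,-0.9,0.15,0,0,255,9.9,-2.2,-0.9,0.15,0,0]
}}

```text
clock: 52.5
tcp_pos: [0.6818, 0.1919, 0.2207]
eef_rot: [-0.469, 0.53, 0.475, 0.523]
contact_force: [-0.5, -0.1, 0.1]
opening: 0.0
```

Run:
```python
from plan import *
from ov import overlay
k=lambda x,y,z:pose(KILN,[x,y,z])[0]
overlay("pics/ov9.png",TO); st()
f=lambda t,dx,dz:k(.065-.175*np.cos(t)+dx,0,.121+.175*np.sin(t)+dz)
w=[(255,f(t,.016,-.012 if t>1.4 else -.008),1.457,.3) for t in np.linspace(2.1,.85,12)]
rows(w)
```

```text
[0.6818 0.1919 0.2207] [0.6873 0.1926 0.2288] [0.1608 0.6112 0.5866 1.5441 0.0002 0.2708]
t 52.6 TIP [0.6873 0.1926 0.2623] psi 1.4608423874610053 x [ 0.0019  0.0005 -1.    ] q [0.1608 0.6112 0.5866 1.5441 0.0002 0.2708] F [-0.189  -0.9243  1.7314] op 0.00011013359469801995
[ 255,0.22,2.34,-0.13,0.004,0.001,0.002,
255,-0.69,4.11,-0.13,0.004,0.001,0.002,
255,-1.39,5.97,-0.12,0.004,0.001,0.002,
255,-1.87,7.9,-0.11,0.004,0.001,0.002,
255,-2.14,9.87,-0.1,0.004,0.001,0.002,
255,-2.18,11.85,-0.09,0.004,0.001,0.002,
255,-1.99,13.83,-0.09,0.004,0.001,0.002,
255,-1.98,15.78,-0.08,0.004,0.001,0.002,
255,-1.35,17.66,-0.07,0.004,0.001,0.002,
255,-0.52,19.47,-0.06,0.004,0.001,0.002,
255,0.52,21.16,-0.06,0.004,0.001,0.002,
255,1.74,22.73,-0.05,0.004,0.001,0.002 ] 12
```

View pics/ov9.png

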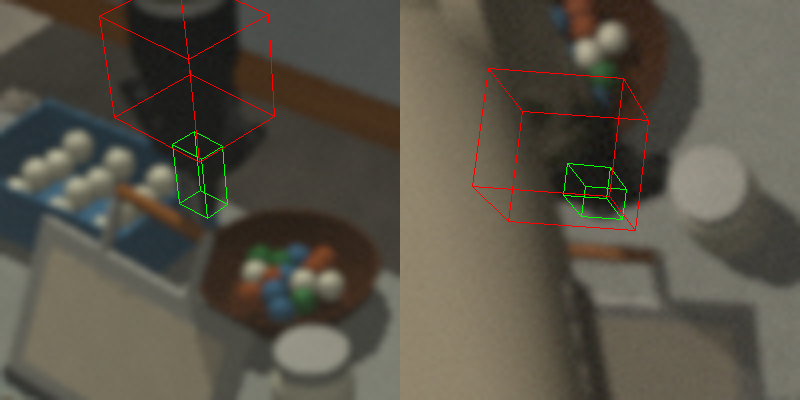

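Request:
{"fn": "move_arm", "kwargs": {
  "moves": [255,0.2,2.3,0,0,0,0,255,-0.7,4.1,0,0,0,0,255,-1.4,6,0,0,0,0,255,-1.9,7.9,0,0,0,0,255,-2.1,9.9,0,0,0,0,255,-2.2,11.8,0,0,0,0]
}}

```text
clock: 53.35
tcp_pos: [0.5746, 0.2058, 0.2555]
eef_rot: [-0.474, 0.523, 0.469, 0.531]
contact_force: [3.2, -0.6, 2.3]
opening: 0.0003
```

Run:
```python
from plan import *
im=cams.get_image("side"); crop("side",im,(150,40,330,180),4,"pics/s27.png"); st()
k=lambda x,y,z:pose(KILN,[x,y,z])[0]
f=lambda t,dx,dz:k(.065-.175*np.cos(t)+dx,0,.121+.175*np.sin(t)+dz)
w=[(255,f(t,.016,-.008),1.457,.3) for t in np.linspace(1.45,.85,7)]
rows(w)
```

```text
t 53.4 TIP [0.572  0.2063 0.2893] psi 1.460550555893142 x [ 0.0119  0.0023 -0.9999] q [ 0.2144  0.3626  0.2573  1.4533 -0.0003  0.3247] F [-0.0449 -0.4944  1.5236] op -2.9710362953368786e-06
[ 255,0.23,1.67,-0.19,0.004,0.004,0.012,
255,0.51,3.4,-0.18,0.004,0.004,0.012,
255,0.96,5.09,-0.18,0.004,0.004,0.012,
255,1.57,6.73,-0.18,0.004,0.004,0.012,
255,2.35,8.3,-0.17,0.004,0.004,0.012,
255,3.28,9.78,-0.17,0.004,0.004,0.012,
255,4.35,11.16,-0.17,0.004,0.004,0.012 ] 7
```

View pics/s27.png

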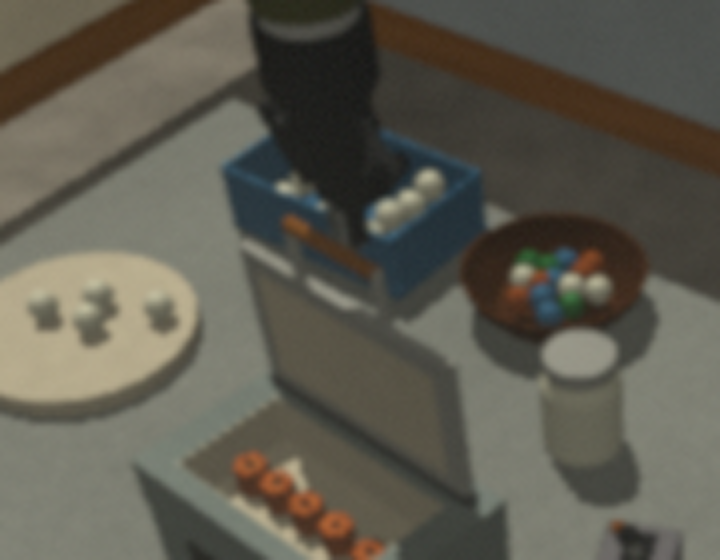

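Request:
{"fn": "move_arm", "kwargs": {
  "moves": [255,0.2,1.7,-0.1,0,0,0,255,0.5,3.4,-0.1,0,0,0,255,0.9,5.1,-0.1,0,0,0,255,1.4,6.7,-0.1,0,0,0,255,2.1,8.3,-0.1,0,0,0,255,3,9.8,-0.1,0,0,0,255,3.5,11,-0.1,0,0,0,255,0,9,-0.1,0,0,0,255,-4,8,0,0,0,0,255,-4,8,0,0,0,0,255,-4,8,0,0,0,0,255,-4,8,0,0,0,0]
}}

```text
clock: 54.9
tcp_pos: [0.4902, 0.2141, 0.288]
eef_rot: [-0.471, 0.527, 0.472, 0.527]
contact_force: [-0.7, -0.6, -1.2]
opening: -0.0
```

Run:
```python
from plan import *
im=cams.get_image("side"); crop("side",im,(150,60,330,200),4,"pics/s28.png"); st()
rows([(255,pose(ISO,[-.15,0.,.32])[0],1.7),(255,pose(ISO,[-.068,0.,.2])[0],2.0)])
```

```text
t 54.95 TIP [0.49   0.2141 0.3214] psi 1.4592354291726963 x [-0.0013 -0.0002 -1.    ] q [0.2617 0.2272 0.1503 1.4952 0.0001 0.3733] F [-0.7705  0.4461  0.2683] op 0.00013287306058507384
[ 255,0.03,-0.58,-5.53,-0.048,-0,-0,
255,0.06,-1.16,-11.05,-0.096,-0,-0.001,
255,0.09,-1.73,-16.58,-0.144,-0,-0.001,
255,0.11,-2.31,-22.11,-0.193,-0,-0.001,
255,0.14,-2.89,-27.64,-0.241,-0,-0.001,
255,4.14,-5.24,-26.22,-0.341,-0,-0.001,
255,8.14,-7.58,-24.81,-0.441,-0,-0.001,
255,12.13,-9.93,-23.4,-0.541,-0,-0.001 ] 8
```

View pics/s28.png

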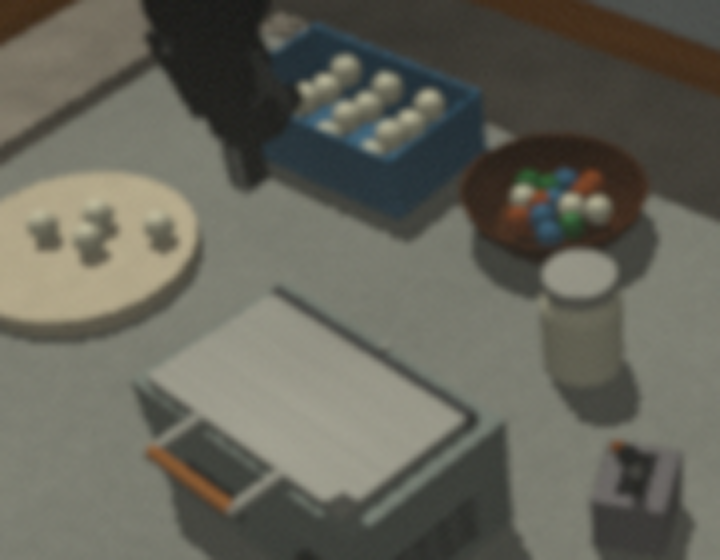

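Request:
{"fn": "move_arm", "kwargs": {
  "moves": [255,0,-0.6,-5.5,-0.05,0,0,255,0,-1.2,-11,-0.1,0,0,255,0,-1.7,-16.6,-0.14,0,0,255,0,-2.3,-22,-0.19,0,0,255,0,-2.9,-27.6,-0.24,0,0,255,4,-5.2,-26.2,-0.34,0,0,255,8,-7.6,-24.8,-0.44,0,0,255,12,-9.9,-23.4,-0.54,0,0,255,12,-9.9,-23.4,-0.54,0,0]
}}

```text
clock: 56.08
tcp_pos: [0.5607, -0.0284, 0.1641]
eef_rot: [-0.592, 0.383, 0.598, 0.381]
contact_force: [-0.8, -0.6, 0.6]
opening: 0.0003
```

Run:
```python
from plan import *
st()
rows([(255,pose(ISO,[-.068,0.,.088])[0],2.0,.05),(255,pose(ISO,[.0,0.,.088])[0],2.0,.0115)])
```

```text
t 56.075 TIP [ 0.5607 -0.0284  0.1976] psi 1.9999071067999967 x [-0.0078  0.0017 -1.    ] q [-0.1936  0.3056 -0.0467  1.2266  0.0001 -0.6227] F [-0.7801 -0.5999  0.5601] op 0.0003015808833550353
[ 255,3.65,-0.06,-0.08,-0,0.002,-0.002,
255,7.31,-0.12,-0.16,-0,0.003,-0.004,
255,10.96,-0.18,-0.23,-0,0.005,-0.006,
255,10.95,-1.31,-0.23,-0,0.005,-0.006,
255,10.95,-2.45,-0.23,-0,0.005,-0.006,
255,10.94,-3.58,-0.23,-0,0.005,-0.006,
255,10.93,-4.71,-0.23,-0,0.005,-0.006,
255,10.92,-5.85,-0.23,-0,0.005,-0.006,
255,10.92,-6.98,-0.23,-0,0.005,-0.006 ] 9
```

Request:
{"fn": "move_arm", "kwargs": {
  "moves": [255,3.7,0,0,0,0,0,255,7.3,0,-0.1,0,0,0,255,11,0,-0.2,0,0,0,255,11,0,-0.2,0,0,0,255,11,-1.2,-0.2,0,0,0,255,11,-2.4,-0.2,0,0,0,255,11,-3.6,-0.2,0,0,0,255,11,-4.7,-0.2,0,0,0,255,11,-5.8,-0.2,0,0,0,255,11,-7,-0.2,0,0,0,255,11,-7,-0.2,0,0,0,255,11,-4,-0.2,0,0,0]
}}

```text
clock: 57.58
tcp_pos: [0.6013, -0.0143, 0.0582]
eef_rot: [0.595, -0.382, -0.595, -0.382]
contact_force: [-0.7, 0.3, 1.1]
opening: 0.0002
```

Request:
{"fn": "move_arm", "kwargs": {
  "moves": [255,-5,3,0,0,0,0,255,-10,5,2,0,0,0,255,-14,8,7,0,0,0,255,-16,11,12,0,0,0,255,-16,13,17,0,0,0,255,-16,13,17,0,0,0]
}}

```text
clock: 58.32
tcp_pos: [0.4081, 0.0879, 0.2195]
eef_rot: [0.596, -0.381, -0.595, -0.382]
contact_force: [0.8, -0.9, -0.0]
opening: 0.0001
```

Run:
```python
from plan import *
im=cams.get_image("side"); crop("side",im,(150,100,420,300),3,"pics/s29.png"); st()
im=cams.get_image("top"); cv2.imwrite("pics/t29.png",im[:,:,::-1])
print((proj("side",pose(ISO,[.027,0,.104]))-[150,100])*3,(proj("side",pose(ISO,[-.027,0,.104]))-[150,100])*3)
```

```text
t 58.375 TIP [0.4101 0.087  0.2527] psi 2.0015675621448255 x [ 0.0018  0.0001 -1.    ] q [ 0.0169  0.0028 -0.2729  1.2933  0.     -0.4138] F [ 0.4568  0.7785 -0.8109] op 0.00022985967503054314
[[482.2779 183.0472]] [[473.1008 220.6906]]
```

View pics/s29.png

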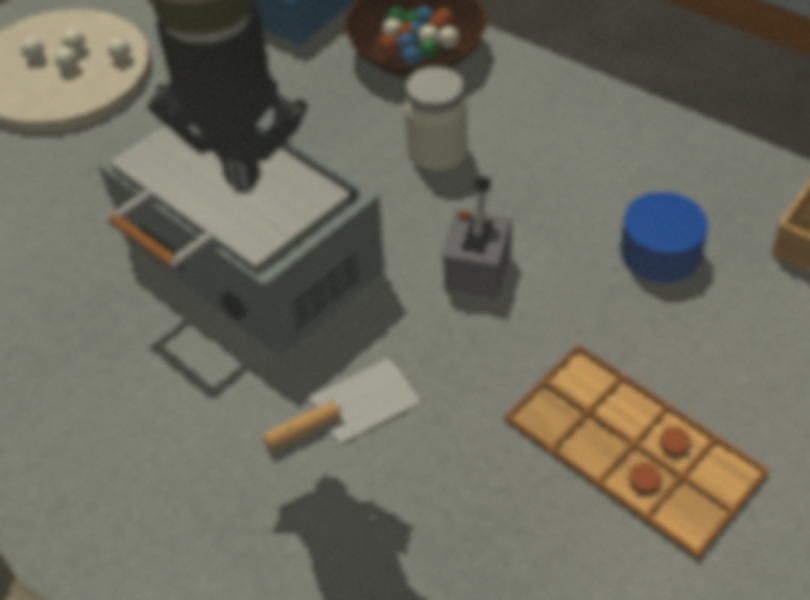

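View pics/t29.png

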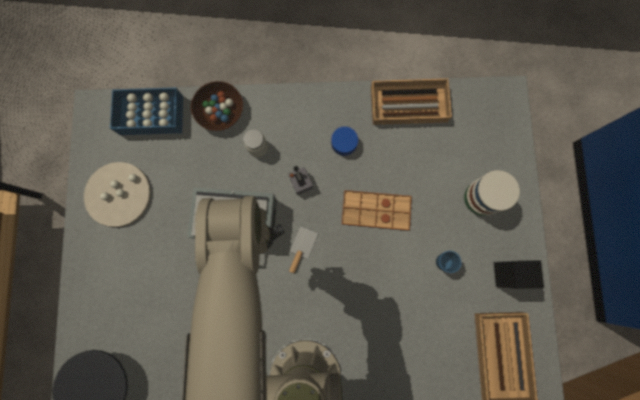

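```bash
python3 -c "
from station import ticket
print(ticket.job_done())"
```

```text
the job is handed in; nothing more can be done
None
```

The job is handed in. All five beads are on the chamber floor in one row, the flap is shut and the isolator is back on. It ran in the required order and took about 58 s of the 210 s allowed.

- **Last checks:** the final pictures show the flap seated and the toggle knob at the pixel predicted for "on". Both discs are in the tray, and the jar, tub, cup and spatula have not visibly moved. The arm is clear of everything.
- **Beads:** all five showed in a single row in the last open-flap picture. I could not see them after the flap shut. The joint angles were judged from pictures only.
- **One failed attempt:** the first push at the toggle passed over the knob. A touch test on the bench showed the real fingertips about 33 mm above the reported tool point. I corrected for this in every later move.
- **One disturbance:** one bead had shifted within its pocket before I reached it, so I measured it again and picked it without trouble. I saw no slip of the grip.

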